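# Close the jam feed pot and screw its clamp tight

## Robot

A 7-joint arm with a two-finger parallel gripper is mounted at the origin on a cart in front of the work surface, level with it; the furniture and walls round the work are solid. World frame = base frame: x ahead of the robot, y to its left, z up, the work surface at z = 0. Lengths are in mm, angles in rad, forces in N, time in s.
With the tool pointing down it reaches from about 400 to 900 mm from the base axis. Payload 5.5 kg.
Tool frame: the origin (TCP) lies between the finger pads; the fingertips stand 8 mm ahead of it and the grasp point (between the pads) lies 11 mm behind it; z points along the fingers, y is the direction in which the jaws open and shut (so a half turn about z gives the same grasp; the last joint's range is limited). The gripper opens to 85 mm and grips with 20 to 120 N. Pads are 22 mm wide; open, the fingers measure 114 mm over their backs; the gripper's body (76 mm by 85 mm) begins 54 mm behind the grasp point. The pads swing forward as they close: fully open they stand 13 mm farther back than shut.
Start: joints at [-0.936, 0.501, -0.427, 1.55, 0.221, 1.138, -0.21], TCP at [236.104, 605.603, 239.31] pointing down, gripper open.
Joint ranges: [-2.88, 2.88], [-0.31, 2.03], [-1.54, 1.56], [0.2, 2.42], [-1.41, 4.55], [0.19, 2.02], [-2.57, 2.57]. Speed limits (rad/s): [2.57, 2.57, 3.14, 3.14, 3.14, 3.14, 3.14].

## Interface

Orientations are given as a unit quaternion [x, y, z, w].
In Python, from rig import * gives the robot as it stands.
- The arm moves only by the tool carry_out, never from a script. Its argument "rows" is a list of rows, each a list of 7 numbers: the turn, a rotation vector about the tool's x, y, z in rad, then the shift along the tool's x, y, z in cm, then the finger opening in cm, from 0 to 8.54. In form: [[wx, wy, wz, tx, ty, tz, grip], ...]. A call has exactly 8 rows; each row shifts and turns the commanded pose from where the row before left it, along the tool's axes as they then stand; what a row does not reach is not made up. A row lasts 1/8 s, in which the tool goes at most 62.5 mm and 10.7 degrees, less where a joint would pass 70% of its speed; a pose out of reach is approached as far as the arm can. A call is refused whole if a number of a shift passes 6.25 or a number of a turn 0.188, either way. A call with a gripper value outside its range is refused whole. The fingers move at their own pace and stop on an object; "force" is the grip in N (left out, the last holds). Time passes only in rows, so rows that do not move let the fingers close, or fill a call up. It gives the time, the measured TCP pose, the force and the opening at its end, in the units of the state.
- observe(): the state, without advancing time (a new reading comes with each control period).
- read_camera(name): name is "scene" or "top" or "wrist"; returns a dict with "frame" (480x640x3 uint8, red, green, blue), "K" (3x3 intrinsics, pixels), "position" and "attitude" of the camera in the world; the wrist camera has in their place "mount" (4x4, takes a point from camera to tool coordinates, whose origin is the TCP and whose axes are the flange's). Camera axes: x right, y up, looking along -z (the intrinsics and any distortion apply to the point x, -y, -z); pixel columns grow to the right and rows downward; lengths in mm; the calibration is good to about 2 mm. A picture is of the moment at which its call begins: read the wrist's pose just before it. There is no depth.
- sign_off(): hands the job in, once; it reports no verdict.
The state is a dict: "clock": time; "joints": joint angles; "joint_vel": joint speeds; "tau": joint torques, N m; "eef_pos": TCP position; "eef_rot": TCP orientation; "ft_force": force on the tool from outside, world axes, zero at the start; "torque": the same for the moment, N m; "opening": finger opening in mm.
Only numpy, scipy, OpenCV 4.12 (cv2) and the standard library are available. Lean on these libraries where they do the work, as an engineer would, in place of code of your own. Each camera call takes 0.05 s, during which the arm holds its last target. There are 200 camera calls.

## Task

The jam feed pot has been washed and must be closed again so it can be put under pressure. Take the round steel lid out of the draining rack and set it, without dropping it, fully home in the mouth of the pot with its boss upwards; then swing the clamp bar over it until the bar stops in its catch, and screw the black knob down clockwise until it stops tight on the lid.

Things in the scene. Friction and masses are not known exactly. Their poses are not given: they have to be found in the camera images.
- lid_boss (a point): Centre of the boss (36 mm across, 26 mm tall steel stub, the lid's handle) on the loose round steel lid: 13 mm under the boss's top, 29 mm above the lid's underside, 21 mm above the flange's underside. z = the lid's axis, out of the boss. At the start the lid stands on edge in the wire rack, axis level, boss facing left (about +y). Lying flat on the table this point is 29 mm up.
- lid: The same lid, 0.3 kg, 42 mm high; origin at the centre of its underside, z out of the boss. From below: white sealing plug 102 mm across, 8 mm deep, edge tapered; flange 124 mm across, 8 mm thick; boss. Its rim can be taken from above in the rack, across plug and flange (16 mm). On the pot there is no room for a finger under the flange, so set it on by the boss.
- rack_slot (a point): Centre of the lid's slot in the fixed wire draining rack (140 mm long in x, 94 mm wide), 73 mm above the table. The lid stands across the rack's x axis, its boss facing +x; its rim reaches up to 135 mm. The wire hoop on the side of its underside is 83 mm high, the one on the boss side 48 mm. The lid comes out straight upwards.
- pot_mouth (a point): Centre of the mouth of the fixed steel feed pot (120 mm across, on a dark base plate 150 x 256 mm), level with the rim, 105 mm above the table. Mouth 108 mm wide inside. Lid home: plug in the mouth, flange on the rim, lid_boss 21 mm above this point. +y points to the clamp bar's pivot post, 86 mm away; -y to the catch, 102 mm away and 187 mm high. The open bar points about to +x.
- bar_peg (a point): Centre of the upright black peg (17 mm across, 39 mm tall) near the clamp bar's free end, by which the bar is swung; 196 mm above the table, 146 mm from the pivot axis. Its +y axis points along the bar to the pivot. The bar is 22 mm wide, 16 mm thick, its top 176 mm above the table; the clamp screw sits on it 86 mm from the pivot.
- knob_grip (a point): Centre of the black fluted round knob (48 mm across, 33 mm tall) of the clamp screw, on its upright axis, half-way up; 207 mm above the table when fully unscrewed, 198 mm when tight (it goes down 2.45 mm per rad). The bar's top below it is 176 mm above the table. With the bar home the knob stands over the middle of the pot.
- clamp_bar (a joint): Angle of the clamp bar in rad: 0 = home over the lid, in its catch and against its stop; 1.4 to 1.75 = open at the start. Grows counter-clockwise seen from above, so the bar is closed clockwise. Light friction (about 1 N at the peg); stays where it is left.
- knob (a joint): Turn of the knob in rad: 0 = fully unscrewed, 3.6 = its stop (tight); starts at 0 to 0.5. Grows clockwise seen from above. Friction 0.08 N m, stays where it is left. With lid and bar home the screw's foot meets the boss at about 2.7; from there a stiff spring foot resists a little more up to the stop.
- foot: White round foot (30 mm across) of the clamp screw, under the bar, which presses on the top of the lid's boss; origin at the centre of its underside.

How it is judged:
By the outcome, as a careful person would: the job done as asked, in the order asked, and still so for the second after the job is handed in, with the robot touching nothing.
It also fails if it takes over 72 s, if anything falls off the work surface, if the arm or the gripper's body presses on something with over 40 N, if the wrist force passes 120 N, or if a joint passes its speed limit or range.

## Working session

There is one attempt and no reset: what is moved stays moved. The work goes in short steps, Python scripts to look and compute and a tool call to move; the robot and the scene stay as the last step left them, time stands still between calls to the robot, and variables do not carry over. Pictures are saved under pics/ and viewed, about 8 in all and at most 12, crops included, and the job is handed in when it is done.

Besides the shell and the picture viewer there is one more tool, called after "Emit:" by a JSON object that holds its "name" and its "arguments", one argument or row to a line. carry_out: Moves the arm, as the interface text tells. Its arguments: {"type":"object","properties":{"rows":{"type":"array","items":{"type":"array","items":{"type":"number"}}},"force":{"type":"number"}},"required":["rows"]}

```bash
ls; mkdir -p pics; cat > h.py <<'E'
from rig import *
import numpy as np, cv2
from scipy.spatial.transform import Rotation as R
def snap(n,f):
    s=observe(); c=read_camera(n); cv2.imwrite('pics/'+f,c['frame'][:,:,::-1]); return s,c
E
python3 - <<'E'
from h import *
s=observe(); print(s)
ims=[]
for n in ['scene','top']:
    s,c=snap(n,n+'0.png'); print(n,c['K'],c['position'],c['attitude'],[k for k in c])
s,c=snap('wrist','w0.png'); print(c['K'],c['mount'],[k for k in c])
E
```

```text
pics
{'clock': 0.0, 'joints': array([-0.93580499,  0.50185334, -0.42675834,  1.55146312,  0.22082065,
        1.13833395, -0.21024036]), 'joint_vel': array([ 0.00016459, -0.00027805,  0.00190673, -0.00189902, -0.00105857,
        0.00225989, -0.00013561]), 'tau': array([-7.41899548e-04, -5.69531429e+01, -5.81635013e+00, -2.80936378e+01,
        1.07074238e-02,  1.24007236e-02,  2.11188251e-05]), 'eef_pos': array([235.950923  , 604.91491193, 238.24755465]), 'eef_rot': array([ 1.84779103e-01,  9.82779571e-01, -9.79752828e-04, -1.97187812e-04]), 'ft_force': array([0.17341912, 0.389192  , 0.61557998]), 'torque': array([-0.01325738, -0.00418758,  0.05089106]), 'opening': 85.1241173336942}
scene [[614.53869417   0.         306.5714702 ]
 [  0.         614.53869417 236.50343102]
 [  0.           0.           1.        ]] [ -89.80640134 -778.44104318 1020.64666311] [ 0.38591331 -0.14800664 -0.31853517  0.85305351] ['frame', 'K', 'position', 'attitude']
top [[491.69173253   0.         319.53946659]
 [  0.         491.69173253 240.09056872]
 [  0.           0.           1.        ]] [ 350.47677927  -64.0592548  1126.86150042] [ 0.07664488 -0.06049273 -0.696802    0.71058649] ['frame', 'K', 'position', 'attitude']
[[419.25488086   0.         328.07022264]
 [  0.         419.25488086 235.3443723 ]
 [  0.           0.           1.        ]] [[ 1.26063833e-03  9.46453098e-01  3.22838881e-01  8.23026007e+01]
 [ 9.99998006e-01 -1.69318343e-03  1.05898921e-03  1.71368762e+00]
 [ 1.54890906e-03  3.22836902e-01 -9.46453346e-01 -1.33966138e+02]
 [ 0.00000000e+00  0.00000000e+00  0.00000000e+00  1.00000000e+00]] ['frame', 'K', 'mount']
```

View pics/top0.png

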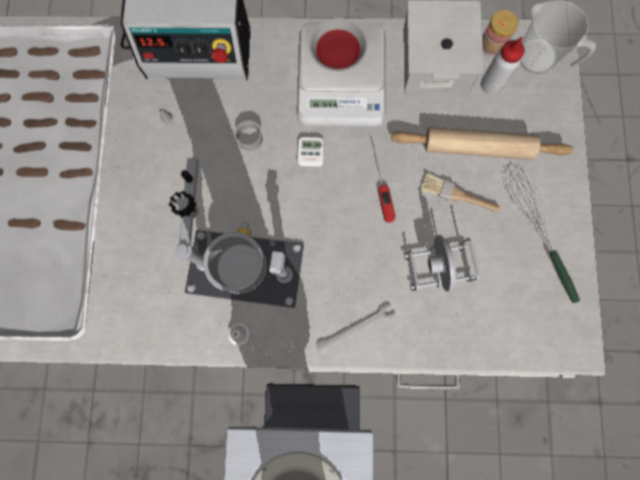

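View pics/scene0.png

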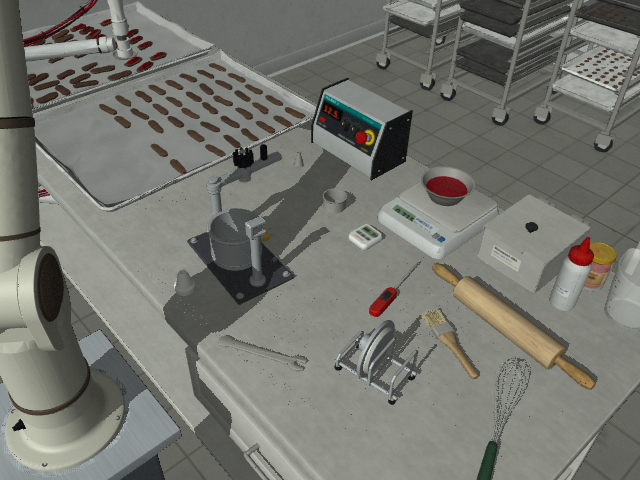

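```bash
cat >> h.py <<'E'
def ray(c,uv,s=None):
    K=c['K']; d=np.array([(uv[0]-K[0,2])/K[0,0],-(uv[1]-K[1,2])/K[1,1],-1.])
    if 'mount' in c:
        M=np.array(c['mount']); Rt=R.from_quat(s['eef_rot']).as_matrix()
        return Rt@M[:3,3]+s['eef_pos'], Rt@M[:3,:3]@d
    return np.array(c['position']), R.from_quat(c['attitude']).as_matrix()@d
def onz(c,uv,z,s=None):
    p,d=ray(c,uv,s); return p+d*(z-p[2])/d[2]
def proj(c,P,s=None):
    K=c['K']; P=np.array(P,float)
    if 'mount' in c:
        M=np.array(c['mount']); Rt=R.from_quat(s['eef_rot']).as_matrix()
        A=Rt@M[:3,:3]; p=Rt@M[:3,3]+s['eef_pos']
    else: A=R.from_quat(c['attitude']).as_matrix(); p=np.array(c['position'])
    q=A.T@(P-p); return np.array([K[0,2]+K[0,0]*q[0]/-q[2], K[1,2]-K[1,1]*q[1]/-q[2]])
E
python3 - <<'E'
from h import *
s,c=snap('top','x.png'); s2,c2=snap('scene','y.png')
for n,uv,z in [('pot',(235,263),105),('lidtop',(445,262),130),('peg',(187,176),196),('knob',(181,204),207),('piv',(184,245),176),('catch',(278,263),187)]:
    print(n,onz(c,uv,z), proj(c2,onz(c,uv,z)))
f=c['frame'][:,:,::-1];g=c2['frame'][:,:,::-1]
z=lambda a,b,n=400,m=300: cv2.resize(a[b[1]:b[3],b[0]:b[2]],(n,m),interpolation=cv2.INTER_CUBIC)
top=np.hstack([z(f,(160,150,320,270+0)) , z(f,(400,200,480,260))])
t2=np.hstack([z(g,(170,140,330,260)), z(g,(330,310,430,385))])
t1=np.hstack([z(f,(160,195,310,308)) , z(f,(395,220,490,291))])
cv2.imwrite('pics/crop1.png',np.vstack([t1,t2]))
E
```

```text
pot [498.99666712 138.66580922 105.        ] [234.51390815 227.221954  ]
lidtop [ 505.37348963 -295.71316948  130.        ] [373.01422565 329.03102576]
peg [658.92051119 226.23186572 196.        ] [264.18501245 152.70112353]
knob [598.13347666 230.33215594 207.        ] [242.60122473 157.35449418]
piv [522.74973362 227.86644913 176.        ] [217.95992864 180.80544074]
catch [488.62451832  38.91411182 187.        ] [255.72406894 222.85947543]
```

View pics/crop1.png

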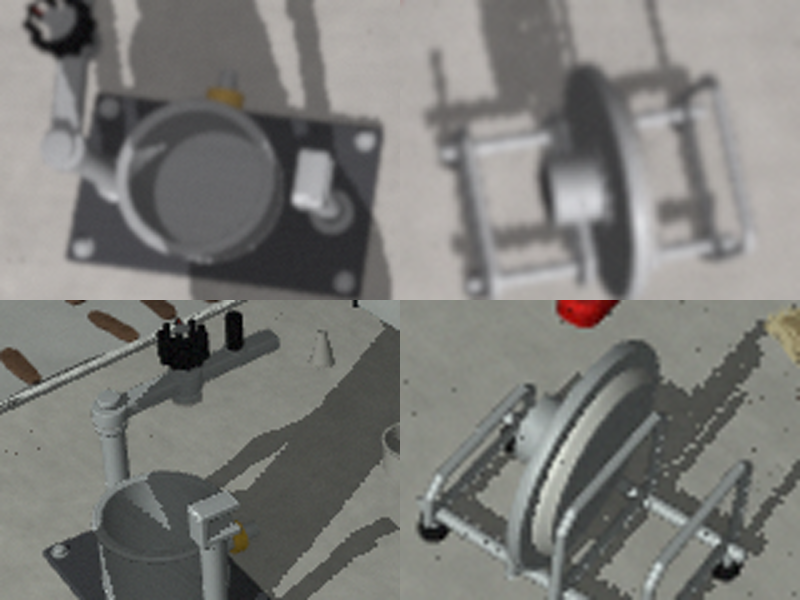

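```bash
cat >> h.py <<'E'
def plan(P,Rm,n,grip,s=None,via=None):
    """rows (rounded, error fed back) from the measured pose to P,Rm; straight line + slerp"""
    from scipy.spatial.transform import Slerp
    s=s or observe(); p0=s['eef_pos'].copy(); R0=R.from_quat(s['eef_rot'])
    sl=Slerp([0,1],R.from_quat([R0.as_quat(),R.from_matrix(Rm).as_quat()]))
    pts=[np.array(p0)]+[np.array(v) for v in (via or [])]+[np.array(P,float)]
    L=np.r_[0,np.cumsum([np.linalg.norm(b-a) for a,b in zip(pts,pts[1:])])]; L=L/max(L[-1],1e-9)
    p,r=p0,R0; rows=[]
    for k in range(1,n+1):
        f=k/n; T=np.array([np.interp(f,L,[q[i] for q in pts]) for i in range(3)]) if L[-1]>0 else pts[-1]
        t=np.round(r.inv().apply(T-p)/10,2); w=np.round((r.inv()*sl(f)).as_rotvec(),3)
        rows.append([float(x) for x in w]+[float(x) for x in t]+[grip])
        p=p+r.apply(t*10); r=r*R.from_rotvec(w)
    for i in range(0,n,8): print(rows[i:i+8])
    print('max',np.abs(np.array(rows)).max(0))
def axes(x,y): 
    x=np.array(x,float)/np.linalg.norm(x); y=np.array(y,float)/np.linalg.norm(y); return np.c_[x,y,np.cross(x,y)]
E
python3 - <<'E'
from h import *
plan([500,-285,300],axes([0,1,0],[1,0,0]),24,8.5,via=[[330,300,330],[450,0,330]])
E
```

```text
[[-0.0, 0.0, 0.05, -2.36, -2.97, -1.08, 8.5], [-0.0, 0.0, 0.05, -2.5, -2.85, -1.08, 8.5], [-0.0, 0.0, 0.05, -2.64, -2.72, -1.08, 8.5], [-0.0, 0.0, 0.05, -2.77, -2.59, -1.08, 8.5], [-0.0, 0.0, 0.05, -2.9, -2.44, -1.08, 8.5], [-0.0, 0.0, 0.05, -3.02, -2.3, -1.08, 8.5], [-0.0, 0.0, 0.05, -3.12, -2.14, -1.08, 8.5], [-0.0, 0.0, 0.05, -3.24, -1.99, -1.08, 8.5]]
[[-0.0, 0.0, 0.05, -3.48, -1.69, -0.46, 8.5], [-0.0, 0.0, 0.05, -3.68, -1.42, 0.01, 8.5], [-0.0, 0.0, 0.05, -3.74, -1.24, -0.0, 8.5], [-0.0, 0.0, 0.05, -3.8, -1.04, 0.0, 8.5], [-0.0, 0.0, 0.049, -3.85, -0.86, 0.0, 8.5], [-0.0, 0.0, 0.05, -3.89, -0.66, 0.01, 8.5], [-0.0, 0.0, 0.05, -3.91, -0.47, 0.0, 8.5], [-0.0, 0.001, 0.05, -3.94, -0.28, 0.0, 8.5]]
[[-0.0, -0.0, 0.05, -3.89, -0.38, 0.16, 8.5], [-0.0, -0.0, 0.05, -3.86, -0.69, 0.4, 8.5], [-0.001, -0.0, 0.05, -3.89, -0.49, 0.41, 8.5], [0.0, -0.0, 0.05, -3.91, -0.3, 0.4, 8.5], [0.0, -0.0, 0.05, -3.92, -0.1, 0.41, 8.5], [0.0, -0.0, 0.05, -3.92, 0.09, 0.4, 8.5], [0.0, -0.0, 0.05, -3.92, 0.29, 0.41, 8.5], [0.0, -0.0, 0.05, -3.89, 0.48, 0.4, 8.5]]
max [1.00e-03 1.00e-03 5.00e-02 3.94e+00 2.97e+00 1.08e+00 8.50e+00]
```

Emit:
{"name": "carry_out", "arguments": {
  "rows": [
    [0, 0, 0.05, -2.4, -3.0, -1.1, 8.5],
    [0, 0, 0.05, -2.5, -2.85, -1.1, 8.5],
    [0, 0, 0.05, -2.6, -2.7, -1.1, 8.5],
    [0, 0, 0.05, -2.8, -2.6, -1.1, 8.5],
    [0, 0, 0.05, -2.9, -2.4, -1.1, 8.5],
    [0, 0, 0.05, -3.0, -2.3, -1.1, 8.5],
    [0, 0, 0.05, -3.1, -2.1, -1.1, 8.5],
    [0, 0, 0.05, -3.2, -2.0, -1.1, 8.5]
  ]
}}

```text
clock: 1.25
eef_pos: [325.5, 315.1, 327.7]
eef_rot: [0.377, 0.926, 0.0, 0.0]
ft_force: [0.4, -0.9, -0.1]
opening: 85.0
```

Emit:
{"name": "carry_out", "arguments": {
  "rows": [
    [0, 0, 0.05, -3.5, -1.7, -0.4, 8.5],
    [0, 0, 0.05, -3.7, -1.4, 0, 8.5],
    [0, 0, 0.05, -3.7, -1.2, 0, 8.5],
    [0, 0, 0.05, -3.8, -1.0, 0, 8.5],
    [0, 0, 0.05, -3.9, -0.9, 0, 8.5],
    [0, 0, 0.05, -3.9, -0.7, 0, 8.5],
    [0, 0, 0.05, -3.9, -0.5, 0, 8.5],
    [0, 0, 0.05, -3.9, -0.3, 0, 8.5]
  ]
}}

```text
clock: 2.25
eef_pos: [440.8, 22.4, 331.4]
eef_rot: [0.554, 0.833, 0.0, 0.0]
ft_force: [0.0, 0.1, -0.1]
opening: 85.2
```

Emit:
{"name": "carry_out", "arguments": {
  "rows": [
    [0, 0, 0.05, -3.9, -0.4, 0.2, 8.5],
    [0, 0, 0.05, -3.9, -0.7, 0.4, 8.5],
    [0, 0, 0.05, -3.9, -0.5, 0.4, 8.5],
    [0, 0, 0.05, -3.9, -0.3, 0.4, 8.5],
    [0, 0, 0.05, -3.9, -0.1, 0.4, 8.5],
    [0, 0, 0.05, -3.9, 0.1, 0.4, 8.5],
    [0, 0, 0.05, -3.9, 0.3, 0.4, 8.5],
    [0, 0, 0.05, -3.9, 0.5, 0.4, 8.5]
  ]
}}

```text
clock: 3.25
eef_pos: [499.7, -285.3, 301.2]
eef_rot: [0.708, 0.706, 0.0, -0.0]
ft_force: [-0.5, 0.6, -0.2]
opening: 84.9
```

```bash
python3 - <<'E'
from h import *
s,c=snap('wrist','w1.png'); print(s['eef_pos'],R.from_quat(s['eef_rot']).as_matrix().round(3),s['joints'].round(2))
E
```

```text
[ 499.65509632 -285.31259565  301.15029757] [[ 0.002  1.     0.   ]
 [ 1.    -0.002  0.   ]
 [ 0.     0.    -1.   ]] [ 0.17  0.29  0.37  1.69 -0.11  1.18  0.57]
```

View pics/w1.png

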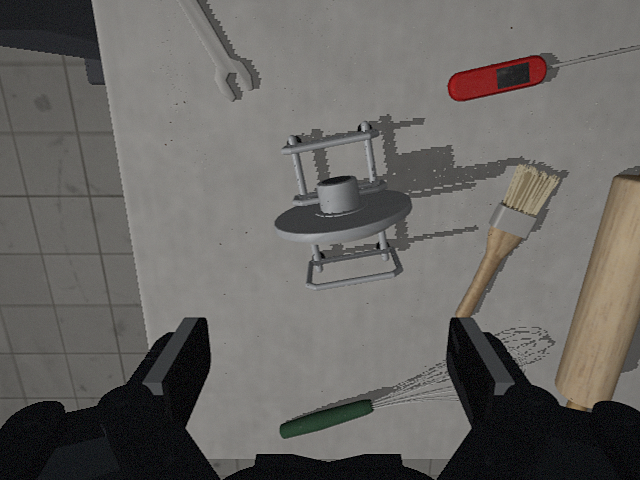

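```bash
python3 - <<'E'
from h import *
s,c=snap('wrist','w2.png')
f=c['frame'][:,:,::-1][150:270,262:422]
cv2.imwrite('pics/crop2.png',cv2.resize(f,(800,600),interpolation=cv2.INTER_CUBIC))
for uv in [(276,229),(411,203),(317,184),(357,183),(336,182)]: print(uv,onz(c,uv,73,s).round(1))
E
```

```text
(276, 229) [ 452.4 -325.5   73. ]
(411, 203) [ 573.6 -302.1   73. ]
(317, 184) [ 490.4 -284.3   73. ]
(357, 183) [ 525.3 -283.7   73. ]
(336, 182) [ 507.  -282.7   73. ]
```

View pics/crop2.png

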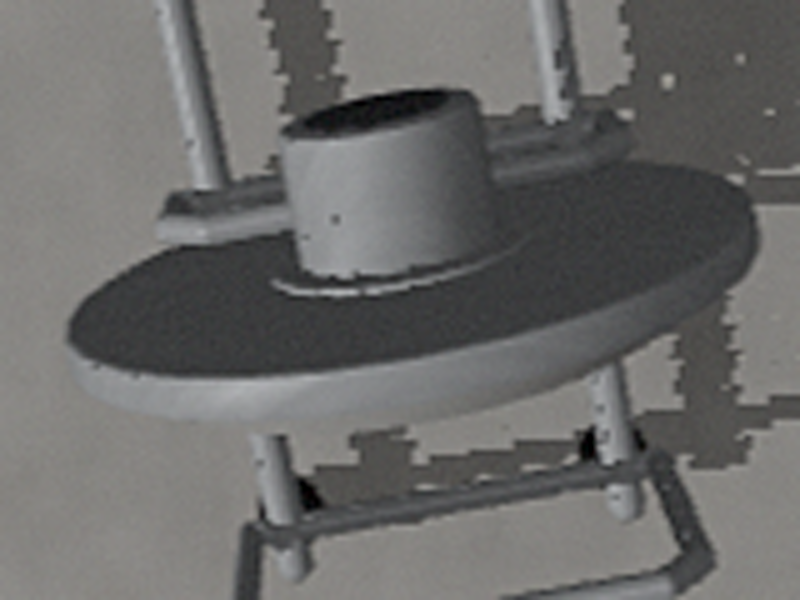

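```bash
python3 - <<'E'
from h import *
s=observe();c=read_camera('wrist')
P=[onz(c,(262+u/5,150+v/5),73,s) for u,v in [(282,140),(478,95),(68,335),(757,225)]]
for p in P: print(p.round(1))
for a,b in [(0,1),(2,3)]:
    d=P[b]-P[a]; print((P[a]+P[b])/2, np.linalg.norm(d), np.arctan2(d[1],d[0]))
E
```

```text
[ 491.  -276.5   73. ]
[ 525.  -268.9   73. ]
[ 452.  -311.7   73. ]
[ 574.6 -292.2   73. ]
[ 507.96824524 -272.69733386   73.        ] 34.85995488464216 0.22138193661774908
[ 513.2846811 -301.9510386   73.       ] 124.13484499768911 0.1578335657568023
```

```bash
cat >> h.py <<'E'
th=.175; a=np.array([-np.sin(th),np.cos(th),0]); up=np.array([0,0,1.]); q=.70711
B=np.array([510.6,-287.3,73]); Rg=axes(a*q-up*q,[np.cos(th),np.sin(th),0]); PG=B+2.5*a
E
python3 - <<'E'
from h import *
plan(PG-90*Rg[:,2],Rg,8,8.5)
E
```

```text
[[-0.009, -0.098, -0.021, 0.81, 0.0, 2.05, 8.5], [-0.009, -0.098, -0.021, 1.0, 0.01, 1.96, 8.5], [-0.009, -0.097, -0.022, 1.19, 0.01, 1.85, 8.5], [-0.009, -0.098, -0.021, 1.37, 0.03, 1.73, 8.5], [-0.009, -0.098, -0.021, 1.52, 0.04, 1.59, 8.5], [-0.009, -0.098, -0.021, 1.68, 0.05, 1.43, 8.5], [-0.009, -0.098, -0.022, 1.8, 0.09, 1.27, 8.5], [-0.009, -0.098, -0.021, 1.92, 0.11, 1.08, 8.5]]
max [0.009 0.098 0.022 1.92  0.11  2.05  8.5  ]
```

Emit:
{"name": "carry_out", "arguments": {
  "rows": [
    [-0.009, -0.098, -0.021, 0.8, 0, 2.05, 8.5],
    [-0.009, -0.098, -0.021, 1.0, 0, 1.95, 8.5],
    [-0.009, -0.098, -0.022, 1.2, 0, 1.85, 8.5],
    [-0.009, -0.098, -0.021, 1.4, 0, 1.75, 8.5],
    [-0.009, -0.098, -0.021, 1.5, 0, 1.6, 8.5],
    [-0.009, -0.098, -0.021, 1.7, 0.1, 1.4, 8.5],
    [-0.009, -0.098, -0.022, 1.8, 0.1, 1.3, 8.5],
    [-0.009, -0.098, -0.021, 1.9, 0.1, 1.1, 8.5]
  ]
}}

```text
clock: 4.4
eef_pos: [500.3, -217.8, 136.5]
eef_rot: [0.591, 0.709, -0.244, 0.296]
ft_force: [1.3, 0.0, -0.8]
opening: 84.9
```

```bash
python3 - <<'E'
from h import *
s,c=snap('wrist','w3.png'); print(s['eef_pos'],R.from_quat(s['eef_rot']).as_matrix().round(3),Rg.round(3),s['joints'].round(2))
plan(PG,Rg,8,8.5)
E
```

```text
[ 500.31701101 -217.75603769  136.53480068] [[-0.126  0.983  0.131]
 [ 0.695  0.182 -0.696]
 [-0.708  0.003 -0.706]] [[-0.123  0.985  0.123]
 [ 0.696  0.174 -0.696]
 [-0.707  0.    -0.707]] [-0.58  0.53  0.55  2.19  0.95  0.65 -0.75]
[[0.001, 0.0, 0.002, -0.11, -0.03, 1.15, 8.5], [0.001, 0.001, 0.001, -0.12, -0.02, 1.16, 8.5], [0.001, 0.0, 0.002, -0.11, -0.02, 1.15, 8.5], [0.001, 0.001, 0.002, -0.12, -0.02, 1.16, 8.5], [0.001, -0.0, 0.001, -0.11, -0.02, 1.15, 8.5], [0.001, 0.0, 0.002, -0.12, -0.02, 1.15, 8.5], [0.001, 0.001, 0.002, -0.11, -0.02, 1.16, 8.5], [0.001, 0.0, 0.001, -0.12, -0.02, 1.15, 8.5]]
max [1.00e-03 1.00e-03 2.00e-03 1.20e-01 3.00e-02 1.16e+00 8.50e+00]
```

View pics/w3.png

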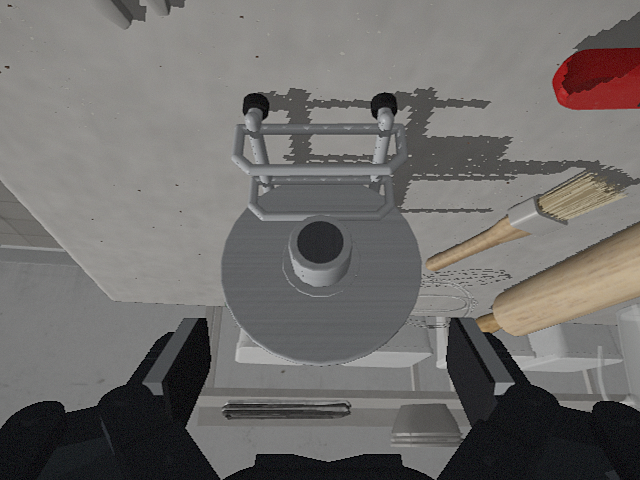

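```bash
python3 - <<'E'
from h import *
s=observe();c=read_camera('wrist'); b,g,r=cv2.split(c['frame'])
print('bosstop',proj(c,B+13*a,s),'flangeC',proj(c,B-13*a,s))
t=np.linspace(0,6.283,200,0); h=np.cross(a,up)
C=np.array([proj(c,B-13*a+62*(np.cos(k)*h+np.sin(k)*up),s) for k in t]); print(C.min(0),C.max(0))
m=cv2.inRange(c['frame'],(0,0,0),(60,60,60)); n,l,st,ce=cv2.connectedComponentsWithStats(m)
for i in range(1,n):
    if st[i,4]>300 and 200<ce[i,0]<440 and 180<ce[i,1]<300: print(st[i],ce[i])
E
```

```text
bosstop [321.27789783 253.45343565] flangeC [321.21424844 270.18942718]
[219.90518306 185.19029201] [421.67300988 375.02989829]
[ 299  232   45   42 1509] [321.16633532 252.5805169 ]
```

```bash
python3 - <<'E'
from h import *
s=observe();print(s['eef_pos'],(R.from_quat(s['eef_rot']).inv()*R.from_matrix(Rg)).as_rotvec())
plan(PG,Rg,8,8.5)
E
```

```text
[ 498.62209927 -215.1234953   133.19150091] [0.00506028 0.00029718 0.01429172]
[[0.001, 0.0, 0.002, -0.09, -0.02, 1.16, 8.5], [0.0, 0.0, 0.002, -0.09, -0.01, 1.15, 8.5], [0.001, 0.0, 0.001, -0.1, -0.02, 1.16, 8.5], [0.001, 0.0, 0.002, -0.09, -0.01, 1.16, 8.5], [0.0, 0.0, 0.002, -0.09, -0.01, 1.15, 8.5], [0.001, 0.0, 0.002, -0.09, -0.02, 1.16, 8.5], [0.0, 0.0, 0.002, -0.09, -0.01, 1.16, 8.5], [0.001, 0.0, 0.001, -0.1, -0.01, 1.15, 8.5]]
max [1.00e-03 0.00e+00 2.00e-03 1.00e-01 2.00e-02 1.16e+00 8.50e+00]
```

Emit:
{"name": "carry_out", "arguments": {
  "rows": [
    [0, 0, 0.003, -0.1, 0, 1.5, 8.5],
    [0.002, 0, 0.003, -0.1, -0.05, 1.5, 8.5],
    [0, 0, 0.002, -0.1, 0, 1.5, 8.5],
    [0.001, 0, 0.002, -0.1, -0.05, 1.5, 8.5],
    [0.001, 0, 0.002, -0.15, 0, 1.5, 8.5],
    [0.001, 0, 0.002, -0.1, 0, 1.0, 8.5],
    [0, 0, 0, -0.1, 0, 0.75, 8.5],
    [0, 0, 0, 0, 0, 0, 8.5]
  ]
}}

```text
clock: 5.5
eef_pos: [510.7, -290.2, 76.6]
eef_rot: [0.598, 0.704, -0.245, 0.294]
ft_force: [-0.1, -0.2, -0.4]
opening: 85.1
```

```bash
python3 - <<'E'
from h import *
s=observe();c=read_camera('wrist');s=observe();print(s['eef_pos'],s['ft_force'],PG, Rg.T@(PG-s['eef_pos']))
E
```

```text
[ 510.92128286 -289.84169452   76.71995403] [ 1.08242046 -0.10188759  0.56914423] [ 510.16472966 -284.83818365   73.        ] [ 6.20752499  0.12615394 -0.94671556]
```

Emit:
{"name": "carry_out", "arguments": {
  "rows": [
    [0, 0, 0, 0.3, 0, -0.05, 8.5],
    [0, 0, 0, 0.3, 0, -0.05, 8.5],
    [0, 0, 0, 0, 0, 0, 8.5],
    [0, 0, 0, 0, 0, 0, 8.5],
    [0, 0, 0, 0, 0, 0, 6],
    [0, 0, 0, 0, 0, 0, 5],
    [0, 0, 0, 0, 0, 0, 4.5],
    [0, 0, 0, 0, 0, 0, 4.5]
  ],
  "force": 100
}}

```text
clock: 6.55
eef_pos: [510.1, -285.0, 73.3]
eef_rot: [0.598, 0.704, -0.245, 0.295]
ft_force: [0.1, -0.3, -0.7]
opening: 44.8
```

```bash
python3 - <<'E'
from h import *
s,c=snap('wrist','w4.png');s=observe();print(s['eef_pos'],s['ft_force'],s['opening'], Rg.T@(PG-s['eef_pos']))
E
```

```text
[ 510.14577805 -285.00402139   73.31042469] [-1.00634056 -0.05610818 -0.60017947] 44.93207673677983 [0.33264416 0.04753584 0.10636265]
```

View pics/w4.png

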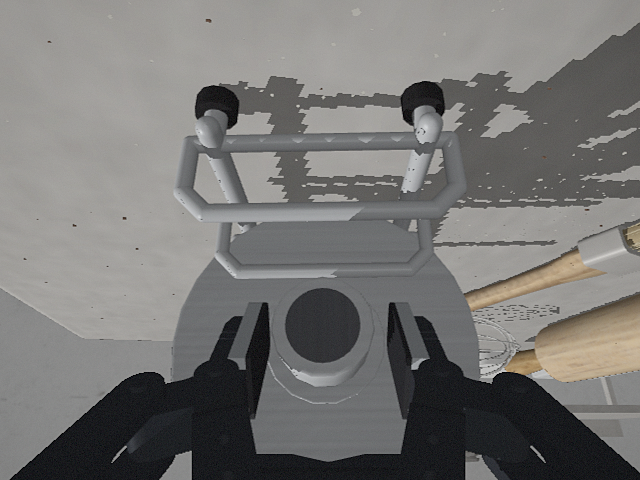

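Emit:
{"name": "carry_out", "arguments": {
  "rows": [
    [0, 0, 0, 0, -0.12, 0, 4.5],
    [0, 0, 0, 0, 0, 0, 4.0],
    [0, 0, 0, 0, 0, 0, 3.3],
    [0, 0, 0, 0, 0, 0, 3.0],
    [0, 0, 0, 0, 0, 0, 3.0],
    [0, 0, 0, 0, 0, 0, 3.0],
    [0, 0, 0, -0.2, 0, -0.2, 3.0],
    [0, 0, 0, -0.5, 0, -0.5, 3.0]
  ],
  "force": 100
}}

```text
clock: 7.6
eef_pos: [508.7, -284.7, 82.8]
eef_rot: [0.598, 0.704, -0.245, 0.294]
ft_force: [-0.5, -0.3, -2.2]
opening: 32.9
```

Emit:
{"name": "carry_out", "arguments": {
  "rows": [
    [0, 0, 0, -1, 0, -1, 3.0],
    [0, 0, 0, -1.4, 0, -1.4, 3.0],
    [0, 0, 0, -1.4, 0, -1.4, 3.0],
    [0, 0, 0, -1.4, 0, -1.4, 3.0],
    [0, 0, 0, -1.4, 0, -1.4, 3.0],
    [0, 0, 0, -1.4, 0, -1.4, 3.0],
    [0, 0, 0, -1.4, 0, -1.4, 3.0],
    [0, 0, 0, -1.4, 0, -1.4, 3.0]
  ]
}}

```text
clock: 8.6
eef_pos: [506.9, -285.4, 236.5]
eef_rot: [0.599, 0.704, -0.245, 0.294]
ft_force: [-0.0, -0.6, -2.7]
opening: 32.8
```

```bash
python3 - <<'E'
from h import *
s,c=snap('wrist','w5.png');t,d=snap('top','t5.png');s,c=snap('wrist','w5.png');print(s['eef_pos'],s['ft_force'],s['opening'],s['joints'].round(2))
b=d['frame'][:,:,::-1]
# pot region measure
f=cv2.resize(b[195:308,160:310],(800,600),interpolation=cv2.INTER_CUBIC)
z=np.hstack([cv2.resize(c['frame'][:,:,::-1],(400,300)),cv2.resize(b[195:308,160:310],(400,300),interpolation=cv2.INTER_CUBIC)]); cv2.imwrite('pics/m5.png',z)
E
```

```text
[ 508.11865897 -285.71384085  237.70349566] [ 0.9318845  -0.08378784 -3.31726621] 32.74589493974035 [-0.47  0.33  0.58  2.12  0.92  0.76 -0.46]
```

View pics/m5.png

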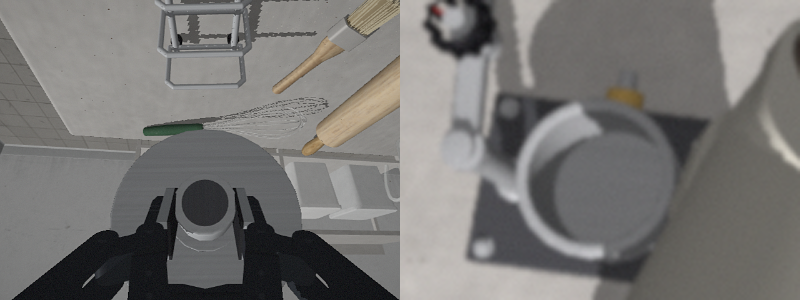

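```bash
python3 - <<'E'
from h import *
plan([480,-120,300],axes([0,q,q],[1,0,0]),15,3.0)
E
```

```text
[[0.001, 0.104, 0.012, 0.49, 0.0, -1.09, 3.0], [0.0, 0.105, 0.012, 0.6, -0.0, -1.03, 3.0], [0.001, 0.104, 0.013, 0.71, -0.02, -0.97, 3.0], [0.001, 0.105, 0.012, 0.8, -0.02, -0.88, 3.0], [0.001, 0.104, 0.012, 0.89, -0.04, -0.8, 3.0], [0.0, 0.104, 0.012, 0.97, -0.04, -0.7, 3.0], [0.001, 0.105, 0.012, 1.03, -0.06, -0.59, 3.0], [0.001, 0.104, 0.013, 1.09, -0.07, -0.49, 3.0]]
[[0.001, 0.105, 0.012, 1.14, -0.09, -0.36, 3.0], [0.0, 0.104, 0.012, 1.16, -0.1, -0.25, 3.0], [0.001, 0.104, 0.012, 1.18, -0.12, -0.13, 3.0], [0.001, 0.105, 0.012, 1.19, -0.13, 0.0, 3.0], [0.001, 0.104, 0.012, 1.18, -0.14, 0.13, 3.0], [0.0, 0.105, 0.013, 1.16, -0.16, 0.24, 3.0], [0.001, 0.104, 0.012, 1.13, -0.17, 0.37, 3.0]]
max [1.00e-03 1.05e-01 1.30e-02 1.19e+00 1.70e-01 1.09e+00 3.00e+00]
```

Emit:
{"name": "carry_out", "arguments": {
  "rows": [
    [0, 0.104, 0.012, 0.5, 0, -1.1, 3.0],
    [0, 0.104, 0.012, 0.6, 0, -1.0, 3.0],
    [0, 0.104, 0.013, 0.7, 0, -1.0, 3.0],
    [0, 0.105, 0.012, 0.8, 0, -0.9, 3.0],
    [0, 0.104, 0.012, 0.9, -0.05, -0.8, 3.0],
    [0, 0.104, 0.012, 1.0, -0.05, -0.7, 3.0],
    [0, 0.105, 0.012, 1.0, -0.05, -0.6, 3.0],
    [0, 0.104, 0.013, 1.1, -0.1, -0.5, 3.0]
  ]
}}

```text
clock: 9.75
eef_pos: [491.6, -196.4, 268.9]
eef_rot: [0.679, 0.733, 0.033, -0.007]
ft_force: [-0.0, -0.1, -4.0]
opening: 32.9
```

Emit:
{"name": "carry_out", "arguments": {
  "rows": [
    [0, 0.105, 0.012, 1.1, -0.1, -0.4, 3.0],
    [0, 0.104, 0.012, 1.2, -0.1, -0.2, 3.0],
    [0, 0.104, 0.012, 1.2, -0.1, -0.1, 3.0],
    [0, 0.105, 0.012, 1.2, -0.15, 0, 3.0],
    [0, 0.104, 0.012, 1.2, -0.15, 0.1, 3.0],
    [0, 0.105, 0.013, 1.2, -0.15, 0.2, 3.0],
    [0, 0.104, 0.012, 1.1, -0.15, 0.4, 3.0],
    [0, 0, 0, 0, 0, 0, 3.0]
  ]
}}

```text
clock: 10.75
eef_pos: [478.2, -119.9, 296.8]
eef_rot: [0.654, 0.653, 0.271, -0.269]
ft_force: [0.1, 0.2, -3.2]
opening: 32.6
```

```bash
python3 - <<'E'
from h import *
read_camera('wrist');read_camera('wrist');s,c=snap('wrist','w6.png');print(s['eef_pos'],R.from_quat(s['eef_rot']).as_matrix().round(3),s['ft_force'],s['opening'],s['joints'].round(2))
E
```

```text
[ 479.1716965  -119.53270441  298.43859851] [[-0.004  1.     0.004]
 [ 0.71   0.     0.705]
 [ 0.704  0.006 -0.71 ]] [ 0.19798198  0.77917119 -3.92134035] 32.434252101068516 [ 0.33  0.44  0.36  1.74 -0.72  1.59  0.92]
```

View pics/w6.png

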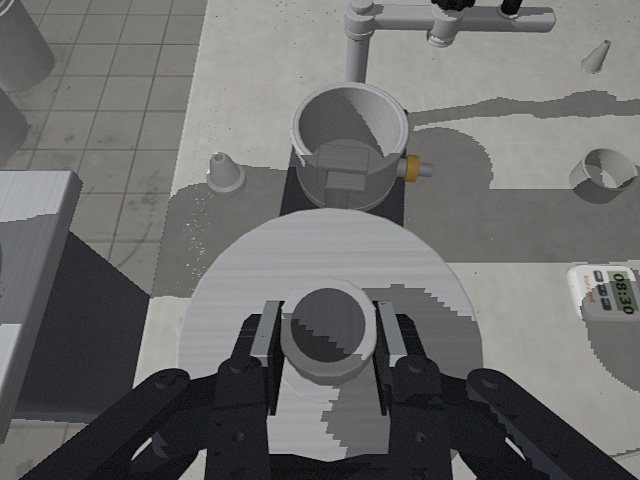

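```bash
cat > pot.py <<'E'
from h import *
from scipy.optimize import least_squares
s=observe();c=read_camera('wrist'); g=cv2.cvtColor(c['frame'],cv2.COLOR_RGB2GRAY)
e=cv2.Canny(cv2.GaussianBlur(g,(3,3),0),40,100); v,u=np.nonzero(e[60:200,270:430]); 
P=np.array([onz(c,(x+270,y+60),105,s)[:2] for x,y in zip(u,v)])
C=onz(c,(350.5,129),105,s)[:2]; print('guess',C)
for r0 in (60,54):
    k=C.copy()
    for tol in (6,3,2,1.5):
        d=P-k; r=np.hypot(*d.T); m=(abs(r-r0)<tol)&(d[:,1]>-20)
        k=least_squares(lambda x:np.hypot(*(P[m]-x).T)-r0,k,loss='soft_l1').x
    print(r0,k,m.sum(),np.std(np.hypot(*(P[m]-k).T)))
for n,uv,z in [('pivot',(360,8),176),('catch',(344,160),187)]: print(n,onz(c,uv,z,s))
# known lid check
h=cv2.HoughCircles(g,cv2.HOUGH_GRADIENT,1,50,param1=80,param2=20,minRadius=30,maxRadius=45); print(h)
E
python3 pot.py
```

```text
guess [505.00769606 139.20191079]
60 [504.57135719 137.05982238] 128 0.7608824172103914
54 [503.03887626 143.34828503] 194 0.48398921265102923
pivot [512.59630036 232.1147701  176.        ]
catch [493.43837493  39.77425252 187.        ]
[[[362.5 130.5  44.4]
  [326.5 332.5  44.4]]]
```

```bash
python3 - <<'E'
from h import *
s=observe();c=read_camera('wrist');d=read_camera('top');e=read_camera('scene')
d['frame']=cv2.imread('pics/x.png')[:,:,::-1].copy(); e['frame']=cv2.imread('pics/y.png')[:,:,::-1].copy()
out=[]
for cam,b,k in [(c,(280,70,420,210),1),(d,(195,225,275,305),0),(e,(195,190,275,270),0)]:
    S=400/(b[2]-b[0]); im=cv2.resize(cam['frame'][b[1]:b[3],b[0]:b[2]][:,:,::-1],(400,400),interpolation=cv2.INTER_CUBIC)
    raw=im.copy()
    for C,col in [((504,138),(0,255,0)),((504,143),(0,0,255))]:
        for r in (60,):
            pts=np.array([(proj(cam,[C[0]+r*np.cos(t),C[1]+r*np.sin(t),105],s)-b[:2]+.5)*S for t in np.linspace(0,6.283,60)])
            cv2.polylines(im,[pts.astype(int)],True,col,1)
    out+= [im] if not k else [im]
cv2.imwrite('pics/ov.png',cv2.resize(np.hstack([out[0],out[1]]),(800,400)))
cv2.imwrite('pics/ov2.png',np.hstack(out[1:]))
E
```

```text
(no output)
```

View pics/ov.png

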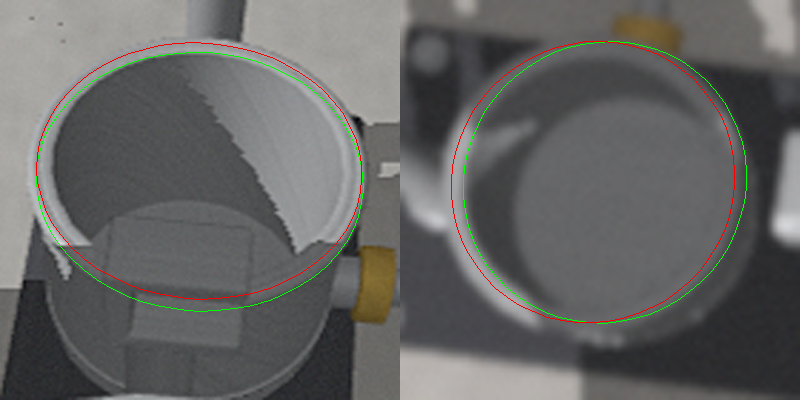

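```bash
cat > lid.py <<'E'
from h import *
def chk(bt=(-1.4,0,1.8),tilt=0):
    s=observe();c=read_camera('wrist'); Rt=R.from_quat(s['eef_rot']).as_matrix()
    at=np.array([np.sin(np.pi/4+tilt),0,-np.cos(np.pi/4+tilt)]); ht=np.array([0,1,0]); kt=np.cross(at,ht)
    W=lambda p: proj(c,s['eef_pos']+Rt@np.array(p),s)
    t=np.linspace(0,6.283,300); bt=np.array(bt)
    F=np.array([W(bt-13*at+62*(np.cos(k)*ht+np.sin(k)*kt)) for k in t]); T=np.array([W(bt+13*at+18*(np.cos(k)*ht+np.sin(k)*kt)) for k in t])
    print('flange',F.min(0),F.max(0),'top',T.min(0),T.max(0),'a',Rt@at)
    return s,c
if __name__=='__main__':
    s,c=chk(); g=cv2.cvtColor(c['frame'],cv2.COLOR_RGB2GRAY)
    print('row 310', g[310,150:200], g[310,470:500]); print('col 330 ',g[195:220,330],'boss',g[325,275:300],g[325,360:385],g[270:300,328],g[350:385,328])
E
python3 lid.py
```

```text
flange [166.94168173 206.6794267 ] [482.31548459 529.48078261] top [271.44313004 276.30653248] [376.61949857 380.90861784] a [-0.00876305  0.00268325  0.999958  ]
row 310 [171 171 169 169 170 169 167 167 168 168 171 171 174 172 170 170 169 168
 168 167 166 168 169 168 168 171 169 171 172 173 172 171 171 171 171 170
 166 161 158 157 158 158 156 158 158 159 161 159 159 159] [153 149 138 134 148 159 156 158 157 160 161 161 158 161 158 156 158 157
 157 156 156 157 159 160 159 159 160 161 162 160]
col 330  [ 78  78  78  74  75  75  77  79  81  79  76  74  84 141 154 162 159 160
 158 156 156 158 156 157 160] boss [ 22  17  26  24  16  21  76 104 102  97  97  98 102 102 103  86  37  41
  45  45  40  45  43  43  45] [ 72  74  75  75  67 125 167 157 157 157 155 156 153 157 160 141  47  27
  29  21  23  27  32  88 121] [161 162 161 163 160 156 148 148 154 158 162 160 159 160 159 158 161 160
  71  67  74  74  79  72  69  75  79  74  75  74] [ 44  44  47  49  42  46  43  40  42  45  45  39  62 107 102 100  99  97
 100  93 102  98 103 106 110 108  94  82  84  81  82  81  78  80  75]
```

```bash
cat > fit.py <<'E'
from h import *
from scipy.optimize import least_squares
def fit(c,b,g0,s=None,half=None,img=None):
    im=img if img is not None else c['frame']
    g=cv2.cvtColor(im,cv2.COLOR_RGB2GRAY)[b[1]:b[3],b[0]:b[2]]
    g=cv2.resize(g,None,fx=4,fy=4,interpolation=cv2.INTER_CUBIC); e=cv2.Canny(cv2.GaussianBlur(g,(0,0),2.5),15,40)
    v,u=np.nonzero(e); P=np.array([onz(c,((x+.5)/4-.5+b[0],(y+.5)/4-.5+b[1]),105,s)[:2] for x,y in zip(u,v)])
    for r0 in (54,57,60,62):
        k=np.array(g0,float)
        for tol in (5,3,2,1.5,1.5):
            d=P-k; r=np.hypot(*d.T); m=abs(r-r0)<tol
            if half is not None: m&=d@half>-15
            k=least_squares(lambda x:np.hypot(*(P[m]-x).T)-r0,k,loss='soft_l1').x
        az=np.degrees(np.arctan2(*(P[m]-k).T[::-1]))//30
        print(r0,k.round(1),m.sum(),round(np.std(np.hypot(*(P[m]-k).T)),2),'sectors',dict(zip(*np.unique(az,return_counts=True))))
if __name__=='__main__':
    s=observe()
    for n,f,b,h in [('top','x.png',(195,225,275,305),None),('scene','y.png',(195,190,275,270),None)]:
        c=read_camera(n); print(n); fit(c,b,(503,142),None,h,cv2.imread('pics/'+f)[:,:,::-1].copy())
    c=read_camera('wrist'); print('wrist'); fit(c,(280,70,420,210),(503,142),s,np.array([0,1]))
E
python3 fit.py
```

```text
top
54 [502.8 143.6] 162 0.36 sectors {np.float64(2.0): np.int64(42), np.float64(3.0): np.int64(53), np.float64(4.0): np.int64(56), np.float64(5.0): np.int64(11)}
57 [504.  140.6] 167 0.42 sectors {np.float64(2.0): np.int64(42), np.float64(3.0): np.int64(57), np.float64(4.0): np.int64(58), np.float64(5.0): np.int64(10)}
60 [505.6 137.9] 180 0.59 sectors {np.float64(-3.0): np.int64(18), np.float64(-2.0): np.int64(1), np.float64(2.0): np.int64(33), np.float64(3.0): np.int64(60), np.float64(4.0): np.int64(62), np.float64(5.0): np.int64(6)}
62 [502.4 146. ] 257 0.63 sectors {np.float64(0.0): np.int64(18), np.float64(1.0): np.int64(44), np.float64(2.0): np.int64(61), np.float64(3.0): np.int64(31), np.float64(4.0): np.int64(70), np.float64(5.0): np.int64(33)}
scene
54 [501.5 146. ] 156 0.55 sectors {np.float64(-3.0): np.int64(12), np.float64(-2.0): np.int64(14), np.float64(-1.0): np.int64(6), np.float64(2.0): np.int64(36), np.float64(3.0): np.int64(48), np.float64(4.0): np.int64(35), np.float64(5.0): np.int64(5)}
57 [502.6 143.1] 172 0.62 sectors {np.float64(-4.0): np.int64(6), np.float64(
[... 1162 characters left out ...]
, np.float64(2.0): np.int64(107), np.float64(3.0): np.int64(105), np.float64(4.0): np.int64(117), np.float64(5.0): np.int64(10)}
60 [504.3 145.9] 664 0.9 sectors {np.float64(-6.0): np.int64(27), np.float64(-1.0): np.int64(46), np.float64(0.0): np.int64(159), np.float64(1.0): np.int64(218), np.float64(2.0): np.int64(113), np.float64(3.0): np.int64(3), np.float64(4.0): np.int64(2), np.float64(5.0): np.int64(96)}
62 [504.6 143.4] 606 0.83 sectors {np.float64(-6.0): np.int64(47), np.float64(-1.0): np.int64(9), np.float64(0.0): np.int64(135), np.float64(1.0): np.int64(186), np.float64(2.0): np.int64(114), np.float64(3.0): np.int64(4), np.float64(4.0): np.int64(10), np.float64(5.0): np.int64(101)}
```

```bash
cat >> h.py <<'E'
POT=np.array([502,143.8,105.]); ps=np.radians(20); hd=np.array([np.cos(ps),np.sin(ps),0]); Rp=axes(q*hd+q*up,[np.sin(ps),-np.cos(ps),0])
E
python3 - <<'E'
from h import *
plan(POT+[0,0,140],Rp,15,3.0,via=[[480,-30,295]])
E
```

```text
[[-0.057, -0.0, 0.058, 1.21, 0.01, 1.34, 3.0], [-0.058, -0.0, 0.058, 1.2, -0.14, 1.35, 3.0], [-0.057, -0.001, 0.058, 1.19, -0.28, 1.32, 3.0], [-0.057, 0.0, 0.058, 1.18, -0.43, 1.31, 3.0], [-0.057, -0.0, 0.058, 1.12, -0.55, 1.3, 3.0], [-0.058, -0.0, 0.058, 0.83, -0.48, 1.53, 3.0], [-0.057, -0.001, 0.058, 0.8, -0.62, 1.5, 3.0], [-0.057, 0.0, 0.058, 0.76, -0.75, 1.46, 3.0]]
[[-0.057, -0.0, 0.058, 0.72, -0.87, 1.41, 3.0], [-0.058, -0.0, 0.058, 0.66, -0.99, 1.36, 3.0], [-0.057, -0.001, 0.058, 0.6, -1.11, 1.3, 3.0], [-0.057, 0.0, 0.058, 0.53, -1.21, 1.23, 3.0], [-0.057, -0.0, 0.058, 0.46, -1.31, 1.16, 3.0], [-0.058, -0.0, 0.059, 0.39, -1.39, 1.08, 3.0], [-0.057, -0.001, 0.058, 0.29, -1.48, 1.0, 3.0]]
max [5.80e-02 1.00e-03 5.90e-02 1.21e+00 1.48e+00 1.53e+00 3.00e+00]
```

Emit:
{"name": "carry_out", "arguments": {
  "rows": [
    [-0.057, 0, 0.058, 1.2, 0, 1.35, 3.0],
    [-0.058, 0, 0.058, 1.2, -0.15, 1.35, 3.0],
    [-0.057, 0, 0.058, 1.2, -0.3, 1.3, 3.0],
    [-0.057, 0, 0.058, 1.2, -0.4, 1.3, 3.0],
    [-0.057, 0, 0.058, 1.1, -0.55, 1.3, 3.0],
    [-0.058, 0, 0.058, 0.8, -0.5, 1.5, 3.0],
    [-0.057, 0, 0.058, 0.8, -0.6, 1.5, 3.0],
    [-0.057, 0, 0.058, 0.8, -0.75, 1.45, 3.0]
  ]
}}

```text
clock: 12.3
eef_pos: [486.2, 23.2, 280.2]
eef_rot: [0.828, 0.409, 0.345, -0.169]
ft_force: [-0.2, -0.3, -3.0]
opening: 33.1
```

Emit:
{"name": "carry_out", "arguments": {
  "rows": [
    [-0.057, 0, 0.058, 0.7, -0.9, 1.4, 3.0],
    [-0.058, 0, 0.058, 0.65, -1.0, 1.35, 3.0],
    [-0.057, 0, 0.058, 0.6, -1.1, 1.3, 3.0],
    [-0.057, 0, 0.058, 0.55, -1.2, 1.25, 3.0],
    [-0.057, 0, 0.058, 0.45, -1.3, 1.15, 3.0],
    [-0.058, 0, 0.059, 0.4, -1.4, 1.1, 3.0],
    [-0.057, 0, 0.058, 0.3, -1.5, 1.0, 3.0],
    [0, 0, 0, 0, 0, 0, 3.0]
  ]
}}

```text
clock: 13.3
eef_pos: [504.4, 116.8, 270.7]
eef_rot: [0.9, 0.218, 0.366, -0.09]
ft_force: [0.5, -0.1, -3.7]
opening: 32.7
```

```bash
cat > st.py <<'E'
from h import *
import sys
s=observe()
for _ in range(4): t=observe(); 
print(s['clock'],s['eef_pos'].round(2),'force',s['ft_force'].round(2),'open',round(s['opening'],1),'J',s['joints'].round(2))
E
python3 - <<'E'
from h import *
for _ in range(4): read_camera('top')
exec(open('st.py').read())
s=observe(); print((R.from_quat(s['eef_rot']).inv()*R.from_matrix(Rp)).as_rotvec().round(3))
plan(POT+[0,0,50],Rp,7,3.0)
E
```

```text
13.5 [504.72 115.18 270.11] force [-1.07  1.   -2.97] open 32.7 J [ 0.62 -0.1  -0.67  2.42 -1.41  0.35  0.09]
[-0.091  0.014  0.087]
[[-0.013, 0.002, 0.012, -1.04, -0.37, 1.29, 3.0], [-0.013, 0.002, 0.013, -1.04, -0.38, 1.27, 3.0], [-0.013, 0.002, 0.012, -1.06, -0.39, 1.28, 3.0], [-0.013, 0.002, 0.012, -1.06, -0.38, 1.26, 3.0], [-0.013, 0.002, 0.013, -1.07, -0.39, 1.26, 3.0], [-0.013, 0.002, 0.012, -1.07, -0.39, 1.25, 3.0], [-0.013, 0.002, 0.013, -1.08, -0.4, 1.24, 3.0]]
max [1.30e-02 2.00e-03 1.30e-02 1.08e+00 4.00e-01 1.29e+00 3.00e+00]
```

```bash
cat >> h.py <<'E'
def Rh(deg):
    p=np.radians(deg); h=np.array([np.cos(p),np.sin(p),0]); return axes(q*h+q*up,[np.sin(p),-np.cos(p),0])
E
python3 - <<'E'
from h import *
plan([500,-60,310],Rh(100),16,3.0)
E
```

```text
[[0.056, 0.001, -0.057, -0.2, 0.96, -0.55, 3.0], [0.055, 0.0, -0.056, -0.25, 0.91, -0.6, 3.0], [0.056, 0.001, -0.057, -0.31, 0.87, -0.65, 3.0], [0.056, 0.0, -0.057, -0.35, 0.81, -0.7, 3.0], [0.055, 0.001, -0.056, -0.39, 0.74, -0.74, 3.0], [0.056, 0.0, -0.057, -0.44, 0.68, -0.78, 3.0], [0.055, 0.001, -0.057, -0.47, 0.61, -0.82, 3.0], [0.056, 0.001, -0.056, -0.5, 0.54, -0.85, 3.0]]
[[0.056, 0.0, -0.057, -0.53, 0.46, -0.87, 3.0], [0.055, 0.001, -0.057, -0.55, 0.38, -0.9, 3.0], [0.056, 0.0, -0.056, -0.58, 0.29, -0.92, 3.0], [0.055, 0.001, -0.057, -0.58, 0.22, -0.94, 3.0], [0.056, 0.0, -0.057, -0.6, 0.12, -0.94, 3.0], [0.056, 0.001, -0.057, -0.6, 0.04, -0.95, 3.0], [0.055, 0.0, -0.056, -0.6, -0.04, -0.95, 3.0], [0.056, 0.001, -0.057, -0.59, -0.14, -0.95, 3.0]]
max [5.6e-02 1.0e-03 5.7e-02 6.0e-01 9.6e-01 9.5e-01 3.0e+00]
```

Emit:
{"name": "carry_out", "arguments": {
  "rows": [
    [0.056, 0, -0.057, -0.2, 0.95, -0.55, 3.0],
    [0.056, 0, -0.057, -0.25, 0.9, -0.6, 3.0],
    [0.056, 0, -0.057, -0.3, 0.85, -0.65, 3.0],
    [0.056, 0, -0.057, -0.35, 0.8, -0.7, 3.0],
    [0.056, 0, -0.057, -0.4, 0.75, -0.75, 3.0],
    [0.056, 0, -0.057, -0.45, 0.7, -0.8, 3.0],
    [0.056, 0, -0.057, -0.45, 0.6, -0.8, 3.0],
    [0.056, 0, -0.057, -0.5, 0.55, -0.85, 3.0]
  ]
}}

```text
clock: 14.5
eef_pos: [502.5, 27.1, 290.0]
eef_rot: [0.786, 0.489, 0.319, -0.202]
ft_force: [0.9, 0.2, -3.3]
opening: 32.5
```

Emit:
{"name": "carry_out", "arguments": {
  "rows": [
    [0.056, 0, -0.057, -0.5, 0.45, -0.85, 3.0],
    [0.056, 0, -0.057, -0.55, 0.4, -0.9, 3.0],
    [0.056, 0, -0.057, -0.6, 0.3, -0.9, 3.0],
    [0.056, 0, -0.057, -0.6, 0.2, -0.95, 3.0],
    [0.056, 0, -0.057, -0.6, 0.1, -0.95, 3.0],
    [0.056, 0, -0.057, -0.6, 0.05, -0.95, 3.0],
    [0.056, 0, -0.057, -0.6, 0, -0.95, 3.0],
    [0.056, 0, -0.057, -0.6, -0.15, -0.95, 3.0]
  ]
}}

```text
clock: 15.5
eef_pos: [501.2, -60.6, 309.5]
eef_rot: [0.592, 0.711, 0.24, -0.294]
ft_force: [0.1, 0.3, -3.7]
opening: 32.6
```

```bash
python3 - <<'E'
from h import *
for _ in range(2): read_camera('top')
exec(open('st.py').read())
s=observe(); print(R.from_quat(s['eef_rot']).as_matrix().round(2))
plan(POT+[0,0,140],Rh(140),15,3.0)
E
```

```text
15.6 [502.19 -60.87 309.36] force [ 0.14  0.14 -2.64] open 32.6 J [ 0.78  0.49 -0.43  1.64 -0.45  1.5   0.67]
[[-0.12  0.98 -0.13]
 [ 0.7   0.18  0.69]
 [ 0.7  -0.01 -0.71]]
[[0.032, 0.0, -0.033, 0.66, 0.25, 1.25, 3.0], [0.032, 0.001, -0.033, 0.64, 0.31, 1.23, 3.0], [0.032, 0.0, -0.033, 0.64, 0.37, 1.23, 3.0], [0.033, 0.0, -0.033, 0.62, 0.43, 1.22, 3.0], [0.032, 0.001, -0.033, 0.6, 0.49, 1.2, 3.0], [0.032, 0.0, -0.033, 0.59, 0.55, 1.18, 3.0], [0.032, 0.0, -0.033, 0.57, 0.6, 1.16, 3.0], [0.032, 0.001, -0.033, 0.55, 0.66, 1.15, 3.0]]
[[0.032, 0.0, -0.033, 0.52, 0.71, 1.12, 3.0], [0.033, 0.0, -0.033, 0.5, 0.77, 1.1, 3.0], [0.032, 0.001, -0.033, 0.47, 0.82, 1.08, 3.0], [0.032, 0.0, -0.032, 0.45, 0.87, 1.04, 3.0], [0.032, 0.0, -0.033, 0.41, 0.91, 1.02, 3.0], [0.032, 0.001, -0.033, 0.39, 0.96, 0.99, 3.0], [0.032, 0.0, -0.033, 0.35, 1.0, 0.96, 3.0]]
max [3.30e-02 1.00e-03 3.30e-02 6.60e-01 1.00e+00 1.25e+00 3.00e+00]
```

Emit:
{"name": "carry_out", "arguments": {
  "rows": [
    [0.032, 0, -0.033, 0.65, 0.25, 1.25, 3.0],
    [0.032, 0, -0.033, 0.65, 0.3, 1.25, 3.0],
    [0.032, 0, -0.033, 0.65, 0.35, 1.25, 3.0],
    [0.033, 0, -0.033, 0.6, 0.45, 1.2, 3.0],
    [0.032, 0, -0.033, 0.6, 0.5, 1.2, 3.0],
    [0.032, 0, -0.033, 0.6, 0.55, 1.2, 3.0],
    [0.032, 0, -0.033, 0.55, 0.6, 1.15, 3.0],
    [0.032, 0, -0.033, 0.55, 0.65, 1.15, 3.0]
  ]
}}

```text
clock: 16.6
eef_pos: [501.0, 50.8, 275.6]
eef_rot: [0.451, 0.808, 0.184, -0.333]
ft_force: [-0.3, 0.5, -3.9]
opening: 32.2
```

Emit:
{"name": "carry_out", "arguments": {
  "rows": [
    [0.032, 0, -0.033, 0.5, 0.7, 1.1, 3.0],
    [0.033, 0, -0.033, 0.5, 0.75, 1.1, 3.0],
    [0.032, 0, -0.033, 0.45, 0.8, 1.1, 3.0],
    [0.032, 0, -0.032, 0.45, 0.85, 1.05, 3.0],
    [0.032, 0, -0.033, 0.4, 0.9, 1.0, 3.0],
    [0.032, 0, -0.033, 0.4, 0.95, 1.0, 3.0],
    [0.032, 0, -0.033, 0.35, 1.0, 0.95, 3.0],
    [0, 0, 0, 0, 0, 0, 3.0]
  ]
}}

```text
clock: 17.6
eef_pos: [499.7, 146.9, 245.4]
eef_rot: [0.314, 0.869, 0.13, -0.359]
ft_force: [-0.5, 0.5, -1.6]
opening: 32.7
```

```bash
python3 - <<'E'
from h import *
for _ in range(2): read_camera('top')
exec(open('st.py').read())
s=observe(); Rt=R.from_quat(s['eef_rot']); print((Rt.inv()*R.from_matrix(Rh(140))).as_rotvec().round(3),'lid axis',Rt.apply([q,0,-q]).round(3), 'grasp-time axis dev', (Rt.as_matrix()@Rg.T@a).round(3))
snap('wrist','w8.png')
plan(POT+[0,0,44],Rh(140),7,3.0)
E
```

```text
17.7 [500.36 144.39 245.23] force [-0.01 -0.33 -3.58] open 32.7 J [ 0.37  0.71 -0.59  1.51 -0.22  1.54  0.73]
[-0.001  0.005 -0.001] lid axis [-0.003  0.004  1.   ] grasp-time axis dev [-0.003  0.004  1.   ]
[[-0.0, 0.001, -0.0, -0.98, 0.02, 0.97, 3.0], [-0.0, 0.0, -0.001, -0.98, 0.01, 0.96, 3.0], [-0.0, 0.001, 0.0, -0.98, 0.02, 0.97, 3.0], [-0.0, 0.001, -0.0, -0.98, 0.01, 0.96, 3.0], [-0.0, 0.001, -0.0, -0.98, 0.02, 0.96, 3.0], [-0.0, 0.0, -0.001, -0.98, 0.01, 0.97, 3.0], [-0.0, 0.001, 0.0, -0.98, 0.01, 0.96, 3.0]]
max [0.0e+00 1.0e-03 1.0e-03 9.8e-01 2.0e-02 9.7e-01 3.0e+00]
```

Emit:
{"name": "carry_out", "arguments": {
  "rows": [
    [0, 0.001, 0, -1.1, 0, 1.1, 3.0],
    [0, 0.001, 0, -1.1, 0, 1.1, 3.0],
    [0, 0.001, 0, -1.1, 0.05, 1.1, 3.0],
    [0, 0.001, 0, -1.1, 0, 1.1, 3.0],
    [0, 0.001, 0, -1.1, 0.05, 1.1, 3.0],
    [0, 0, 0, -0.8, 0, 0.7, 3.0],
    [0, 0, 0, -0.6, 0, 0.6, 3.0],
    [0, 0, 0, 0, 0, 0, 3.0]
  ]
}}

```text
clock: 18.75
eef_pos: [501.4, 144.7, 148.0]
eef_rot: [0.316, 0.868, 0.131, -0.36]
ft_force: [-0.6, 0.5, -3.2]
opening: 32.5
```

```bash
cat > av.py <<'E'
from h import *
import sys
read_camera('top')
L=[]
for i in range(5): L.append(observe()); read_camera('top')
p=np.mean([x['eef_pos'] for x in L],0); sd=np.std([x['eef_pos'] for x in L],0); f=np.mean([x['ft_force'] for x in L],0); tq=np.mean([x['torque'] for x in L],0)
Rt=R.from_quat(L[-1]['eef_rot'])
print(L[-1]['clock'],'p',p.round(2),'sd',sd.round(2),'f',f.round(2),'tq',tq.round(2),'open',round(L[-1]['opening'],1),'J',L[-1]['joints'].round(2))
print('axis',Rt.apply([q,0,-q]).round(4))
if len(sys.argv)>1:
    T=np.array(list(map(float,sys.argv[1:4]))); print('to target, tool cm',(Rt.inv().apply(T-p)/10).round(3))
E
python3 av.py 502 143.8 149
```

```text
19.0 p [501.91 144.82 148.94] sd [0.13 0.04 0.2 ] f [ 0.01  0.27 -2.56] tq [-0.78 -0.92 -0.02] open 32.4 J [ 0.35  0.83 -0.56  1.55 -0.17  1.41  0.78]
axis [-3.e-04  1.e-04  1.e+00]
to target, tool cm [-0.047 -0.072 -0.055]
```

Emit:
{"name": "carry_out", "arguments": {
  "rows": [
    [0, 0, 0, -0.05, -0.07, -0.05, 3.0],
    [0, 0, 0, -0.2, 0, 0.2, 3.0],
    [0, 0, 0, -0.2, 0, 0.2, 3.0],
    [0, 0, 0, -0.2, 0, 0.2, 3.0],
    [0, 0, 0, -0.2, 0, 0.2, 3.0],
    [0, 0, 0, -0.2, 0, 0.2, 3.0],
    [0, 0, 0, 0, 0, 0, 3.0],
    [0, 0, 0, 0, 0, 0, 3.0]
  ]
}}

```text
clock: 20.05
eef_pos: [502.4, 144.3, 134.5]
eef_rot: [0.316, 0.868, 0.131, -0.359]
ft_force: [3.4, 3.5, -3.7]
opening: 32.5
```

```bash
python3 av.py 502 143.8 130
```

```text
20.3 p [502.34 144.23 134.54] sd [0.01 0.02 0.02] f [ 3.74  3.67 -3.73] tq [-0.41 -1.34 -0.45] open 32.9 J [ 0.35  0.85 -0.55  1.55 -0.16  1.39  0.79]
axis [-6.e-04 -5.e-04  1.e+00]
to target, tool cm [-0.322 -0.055  0.32 ]
```

Emit:
{"name": "carry_out", "arguments": {
  "rows": [
    [0, 0, 0, 0, 0.06, 0, 3.0],
    [0, 0, 0, 0, 0.06, 0, 3.0],
    [0, 0, 0, -0.1, 0, 0.1, 3.0],
    [0, 0, 0, -0.1, 0, 0.1, 3.0],
    [0, 0, 0, -0.05, 0, 0.05, 3.0],
    [0, 0, 0, 0, 0, 0, 3.0],
    [0, 0, 0, 0, 0, 0, 3.0],
    [0, 0, 0, 0, 0, 0, 3.0]
  ]
}}

```text
clock: 21.35
eef_pos: [503.2, 144.7, 130.9]
eef_rot: [0.316, 0.868, 0.131, -0.359]
ft_force: [4.6, 2.2, -1.5]
opening: 32.5
```

```bash
python3 av.py 502 143.8 130
```

```text
21.6 p [503.24 144.69 130.89] sd [0.01 0.01 0.01] f [ 5.06  2.15 -1.27] tq [-0.55 -1.22 -0.24] open 33.0 J [ 0.35  0.85 -0.55  1.55 -0.16  1.38  0.79]
axis [-8.e-04  0.e+00  1.e+00]
to target, tool cm [-0.036 -0.148  0.09 ]
```

Emit:
{"name": "carry_out", "arguments": {
  "rows": [
    [0, 0, 0, -0.02, 0.06, -0.02, 3.0],
    [0, 0, 0, -0.02, 0.06, -0.02, 3.0],
    [0, 0, 0, -0.07, 0, 0.07, 3.0],
    [0, 0, 0, -0.07, 0, 0.07, 3.0],
    [0, 0, 0, -0.05, 0, 0.05, 3.0],
    [0, 0, 0, 0, 0, 0, 3.0],
    [0, 0, 0, 0, 0, 0, 3.0],
    [0, 0, 0, 0, 0, 0, 3.0]
  ]
}}

```text
clock: 22.65
eef_pos: [503.5, 145.2, 129.1]
eef_rot: [0.316, 0.868, 0.131, -0.36]
ft_force: [1.9, -0.3, 5.2]
opening: 32.5
```

```bash
python3 av.py 502 143.8 128
```

```text
22.9 p [503.54 145.21 129.12] sd [0.01 0.01 0.01] f [ 2.68 -0.16  5.51] tq [-0.57  0.11  0.09] open 32.7 J [ 0.34  0.86 -0.55  1.54 -0.16  1.38  0.79]
axis [ 1.6e-03 -3.0e-04  1.0e+00]
to target, tool cm [-0.06  -0.207  0.098]
```

Emit:
{"name": "carry_out", "arguments": {
  "rows": [
    [0, 0, 0, -0.05, 0, 0.05, 3.0],
    [0, 0, 0, -0.05, 0, 0.05, 3.0],
    [0, 0, 0, 0, 0, 0, 3.0],
    [0, 0, 0, 0, 0, 0, 3.0],
    [0, 0, 0, 0, 0, 0, 3.0],
    [0, 0, 0, 0, 0, 0, 3.0],
    [0, 0, 0, 0, 0, 0, 3.0],
    [0, 0, 0, 0, 0, 0, 3.0]
  ]
}}

```text
clock: 23.95
eef_pos: [503.6, 145.2, 128.9]
eef_rot: [0.316, 0.868, 0.131, -0.361]
ft_force: [2.9, -1.6, 11.9]
opening: 32.9
```

```bash
python3 av.py 502 143.8 128; python3 lid.py | head -1; python3 - <<'E'
from h import *
s,c=snap('scene','s9.png'); s,d=snap('wrist','w9.png')
z=lambda im,b: cv2.resize(im[b[1]:b[3],b[0]:b[2]][:,:,::-1],(400,400),interpolation=cv2.INTER_CUBIC)
cv2.imwrite('pics/v9.png',np.hstack([z(c['frame'],(180,170,300,290)),z(d['frame'],(80,0,560,480))]))
E
```

```text
24.2 p [503.6  145.26 128.89] sd [0.01 0.02 0.01] f [ 1.77 -1.53 11.29] tq [-0.5   0.98  0.27] open 32.9 J [ 0.34  0.86 -0.55  1.54 -0.16  1.38  0.79]
axis [ 2.1e-03 -8.0e-04  1.0e+00]
to target, tool cm [-0.043 -0.214  0.084]
flange [166.93603455 204.1378902 ] [481.00442164 524.30425973] top [270.87745096 272.57404803] [375.54299529 376.17393059] a [ 2.03596737e-03 -7.91803895e-04  9.99997614e-01]
```

View pics/v9.png

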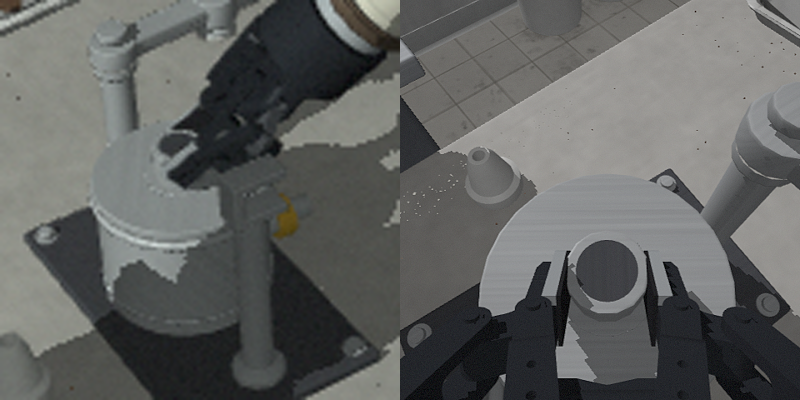

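Emit:
{"name": "carry_out", "arguments": {
  "rows": [
    [0, 0, 0, 0.05, 0, -0.05, 3.0],
    [0, 0, 0, 0.05, 0, -0.05, 3.0],
    [0, 0, 0, 0, 0, 0, 4.0],
    [0, 0, 0, 0, 0, 0, 5.0],
    [0, 0, 0, 0, 0, 0, 6.0],
    [0, 0, 0, 0, 0, 0, 6.5],
    [0, 0, 0, 0, 0, 0, 6.5],
    [0, 0, 0, 0, 0, -0.5, 6.5]
  ]
}}

```text
clock: 25.4
eef_pos: [506.2, 144.3, 131.6]
eef_rot: [0.316, 0.868, 0.131, -0.36]
ft_force: [1.4, 4.4, -1.4]
opening: 64.9
```

Emit:
{"name": "carry_out", "arguments": {
  "rows": [
    [0, 0, 0, 0, 0, -1, 6.5],
    [0, 0, 0, 0, 0, -2, 6.5],
    [0, 0, 0, 0, 0, -2, 6.5],
    [0, 0, 0, 0, 0, -2, 6.5],
    [0, 0, 0, 0, 0, -2, 6.5],
    [0, 0, 0, 0.5, 0, -2, 6.5],
    [0, 0, 0, 1.5, 0, -2, 6.5],
    [0, 0, 0, 1.5, 0, -1.5, 6.5]
  ]
}}

```text
clock: 26.4
eef_pos: [565.9, 91.9, 259.5]
eef_rot: [0.317, 0.868, 0.13, -0.36]
ft_force: [0.3, -0.0, -0.3]
opening: 64.8
```

```bash
python3 - <<'E'
from h import *
read_camera('top')
exec(open('st.py').read())
# lid circle check, top view: fit r=62 flange top edge at z=113
import fit
c=read_camera('top'); onz0=fit.onz
fit.onz=lambda c,uv,z,s=None: onz0(c,uv,113,s)
fit.fit(c,(195,225,275,305),(503.6,145.3))
for n,uv,z in [('peg',(187,176),206),]: print(onz0(c,uv,z))
b=c['frame'][150:225,160:210]; m=cv2.inRange(b,(0,0,0),(45,45,45)); k,l,stt,ce=cv2.connectedComponentsWithStats(m)
for i in range(1,k):
    if stt[i,4]>8: print(stt[i],ce[i]+[160,150],onz0(c,ce[i]+[160,150],206)[:2])
plan([658,226,290],axes([-1,0,0],[0,1,0]),15,6.5,via=[[600,150,320]])
E
```

```text
26.45 [566.84  92.72 262.64] force [0.82 1.37 3.01] open 64.9 J [ 0.37  0.8  -0.55  1.29 -0.18  1.7   0.75]
54 [501.2 137. ] 129 0.69 sectors {np.float64(-4.0): np.int64(47), np.float64(-3.0): np.int64(39), np.float64(0.0): np.int64(39), np.float64(1.0): np.int64(4)}
57 [507.5 149. ] 219 0.58 sectors {np.float64(-1.0): np.int64(15), np.float64(0.0): np.int64(57), np.float64(1.0): np.int64(59), np.float64(2.0): np.int64(63), np.float64(3.0): np.int64(25)}
60 [506.  145.6] 307 0.67 sectors {np.float64(-3.0): np.int64(9), np.float64(-2.0): np.int64(52), np.float64(-1.0): np.int64(53), np.float64(0.0): np.int64(61), np.float64(1.0): np.int64(62), np.float64(2.0): np.int64(51), np.float64(3.0): np.int64(19)}
62 [503.6 145. ] 523 0.52 sectors {np.float64(-4.0): np.int64(52), np.float64(-3.0): np.int64(62), np.float64(-2.0): np.int64(59), np.float64(-1.0): np.int64(58), np.float64(0.0): np.int64(63), np.float64(1.0): np.int64(66), np.float64(2.0): np.int64(71), np.float64(3.0): np.int64(32), np.float64(4.0): np.int64(59), np.float64(5.0): np.int64(1)}
[655.60698139 223.11334465 206.        
[... 216 characters left out ...]
-0.044, 0.64, 0.94, -0.52, 6.5], [0.018, -0.05, -0.044, 0.56, 0.97, -0.58, 6.5], [0.018, -0.05, -0.044, 0.5, 0.97, -0.62, 6.5], [0.019, -0.05, -0.044, 0.41, 0.98, -0.66, 6.5], [0.018, -0.05, -0.044, 0.34, 0.99, -0.7, 6.5], [0.018, -0.05, -0.044, 0.27, 0.99, -0.73, 6.5], [0.018, -0.05, -0.044, -0.48, 1.12, 0.26, 6.5]]
[[0.019, -0.05, -0.045, -0.52, 1.11, 0.29, 6.5], [0.018, -0.05, -0.044, -0.55, 1.08, 0.29, 6.5], [0.018, -0.05, -0.044, -0.59, 1.07, 0.3, 6.5], [0.019, -0.05, -0.044, -0.62, 1.05, 0.32, 6.5], [0.018, -0.05, -0.044, -0.65, 1.02, 0.33, 6.5], [0.018, -0.05, -0.044, -0.68, 1.0, 0.34, 6.5], [0.019, -0.05, -0.044, -0.7, 0.98, 0.36, 6.5]]
max [0.019 0.05  0.045 0.7   1.12  0.73  6.5  ]
```

Emit:
{"name": "carry_out", "arguments": {
  "rows": [
    [0.018, -0.05, -0.044, 0.7, 0.95, -0.45, 6.5],
    [0.019, -0.05, -0.044, 0.65, 0.95, -0.5, 6.5],
    [0.018, -0.05, -0.044, 0.55, 0.95, -0.6, 6.5],
    [0.018, -0.05, -0.044, 0.5, 0.95, -0.6, 6.5],
    [0.019, -0.05, -0.044, 0.4, 1.0, -0.65, 6.5],
    [0.018, -0.05, -0.044, 0.35, 1.0, -0.7, 6.5],
    [0.018, -0.05, -0.044, 0.25, 1.0, -0.7, 6.5],
    [0.018, -0.05, -0.044, -0.5, 1.1, 0.25, 6.5]
  ]
}}

```text
clock: 27.5
eef_pos: [607.4, 160.2, 314.1]
eef_rot: [0.152, 0.971, 0.063, -0.172]
ft_force: [-0.3, -0.3, 0.6]
opening: 64.8
```

Emit:
{"name": "carry_out", "arguments": {
  "rows": [
    [0.019, -0.05, -0.045, -0.5, 1.1, 0.3, 5],
    [0.018, -0.05, -0.044, -0.55, 1.1, 0.3, 5],
    [0.018, -0.05, -0.044, -0.6, 1.05, 0.3, 5],
    [0.019, -0.05, -0.044, -0.6, 1.05, 0.3, 5],
    [0.018, -0.05, -0.044, -0.65, 1.0, 0.35, 5],
    [0.018, -0.05, -0.044, -0.7, 1.0, 0.35, 5],
    [0.019, -0.05, -0.044, -0.7, 1.0, 0.35, 5],
    [0, 0, 0, 0, 0, 0, 5]
  ]
}}

```text
clock: 28.5
eef_pos: [655.9, 228.4, 285.7]
eef_rot: [-0.002, 1.0, -0.0, -0.002]
ft_force: [-0.6, 0.5, -0.6]
opening: 49.9
```

```bash
python3 - <<'E'
from h import *
read_camera('top');read_camera('top')
exec(open('st.py').read())
s=observe();c=read_camera('wrist'); print(R.from_quat(s['eef_rot']).as_matrix().round(3))
m=cv2.inRange(c['frame'],(0,0,0),(50,50,50)); k,l,stt,ce=cv2.connectedComponentsWithStats(m); print('pred peg top',proj(c,[658.1,224.5,215.5],s),'knob',proj(c,[598,227,223],s))
for i in range(1,k):
    if stt[i,4]>100 and ce[i][1]<400: print(stt[i],ce[i],onz(c,ce[i],215.5,s)[:2])
cv2.imwrite('pics/w10.png',c['frame'][:,:,::-1])
plan([658.1,224.5,198],axes([-1,0,0],[0,1,0]),6,5)
E
```

```text
28.6 [657.03 225.93 286.01] force [-0.29 -0.62  0.13] open 50.0 J [ 0.03  0.59 -0.62  1.36  0.34  1.3   0.97]
[[-1.     0.    -0.004]
 [ 0.     1.    -0.001]
 [ 0.004 -0.001 -1.   ]]
pred peg top [323.43561602 259.61532313] knob [328.32664057 145.00762142]
[  87    0  126   94 2930] [142.79249147  61.02047782] [561.56830289 142.96600895]
[ 239    8  145  190 6773] [312.75343275 113.86874354] [584.46545105 219.6551989 ]
[ 316  227   31   48 1202] [330.96006656 250.55490849] [653.00678245 228.43750973]
[214 317  21  16 180] [224.36666667 325.41666667] [697.55530394 169.34736801]
[423 318  23  22 252] [433.16666667 328.6468254 ] [699.31455679 285.48536469]
[[-0.0, -0.001, -0.0, -0.02, -0.01, 1.47, 5], [-0.0, -0.0, -0.0, -0.01, -0.01, 1.46, 5], [-0.0, -0.001, -0.001, -0.02, -0.02, 1.47, 5], [-0.001, -0.001, 0.0, -0.01, -0.01, 1.47, 5], [0.0, -0.0, 0.0, -0.02, -0.01, 1.47, 5], [0.0, -0.001, -0.0, -0.01, -0.01, 1.47, 5]]
max [1.00e-03 1.00e-03 1.00e-03 2.00e-02 2.00e-02 1.47e+00 5.00e+00]
```

Emit:
{"name": "carry_out", "arguments": {
  "rows": [
    [0, 0, 0, -0.03, 0, 1.6, 5],
    [0, 0, 0, -0.03, 0.05, 1.6, 5],
    [0, 0, 0, -0.03, 0, 1.6, 5],
    [0, 0, 0, 0, 0, 1.6, 5],
    [0, 0, 0, 0, 0, 1.4, 5],
    [0, 0, 0, 0, 0, 1.0, 5],
    [0, 0, 0, 0, 0, 0, 4],
    [0, 0, 0, 0, 0, 0, 3]
  ],
  "force": 30
}}

```text
clock: 29.65
eef_pos: [658.1, 226.8, 198.9]
eef_rot: [-0.0, 1.0, 0.0, -0.001]
ft_force: [-0.2, 0.0, 1.1]
opening: 30.0
```

Emit:
{"name": "carry_out", "arguments": {
  "rows": [
    [0, 0, 0, 0, 0, 0, 2.4],
    [0, 0, 0, 0, 0, 0, 1.2],
    [0, 0, 0, 0, 0, 0, 1.0],
    [0, 0, 0, 0, 0, 0, 1.0],
    [0, 0, 0, 0, 0, 0, 1.0],
    [0, 0, 0, 0, 0, 0, 1.0],
    [0, 0, 0, 0, 0, 0, 1.0],
    [0, 0, 0, 0, 0, 0, 1.0]
  ]
}}

```text
clock: 30.65
eef_pos: [658.2, 226.8, 199.1]
eef_rot: [0.0, 1.0, 0.0, -0.001]
ft_force: [-0.3, -0.6, 5.4]
opening: 15.5
```

```bash
cat > arc.py <<'E'
from h import *
PIV=np.array([512.2,230.9]); 
s=observe(); p=s['eef_pos']; v=p[:2]-PIV; print('r',np.hypot(*v),'ang',np.degrees(np.arctan2(v[1],v[0])))
E
python3 av.py; python3 arc.py
```

```text
30.9 p [658.18 226.84 199.15] sd [0.01 0.01 0.02] f [-0.69 -0.29  5.42] tq [-0.04  0.14  0.  ] open 15.8 J [ 0.02  0.66 -0.6   1.45  0.38  1.15  0.93]
axis [-0.7055  0.      0.7087]
r 146.06860673906908 ang -1.6088452079199027
```

Emit:
{"name": "carry_out", "arguments": {
  "rows": [
    [0, 0, 0.05, 0.018, -0.73, 0, 1.0],
    [0, 0, 0.1, 0.073, -1.457, 0, 1.0],
    [0, 0, 0.1, 0.073, -1.457, 0, 1.0],
    [0, 0, 0.1, 0.073, -1.457, 0, 1.0],
    [0, 0, 0.1, 0.073, -1.457, 0, 1.0],
    [0, 0, 0.1, 0.073, -1.457, 0, 1.0],
    [0, 0, 0.1, 0.073, -1.457, 0, 1.0],
    [0, 0, 0.1, 0.073, -1.457, 0, 1.0]
  ]
}}

```text
clock: 31.95
eef_pos: [617.4, 128.9, 199.1]
eef_rot: [0.368, 0.93, 0.0, -0.002]
ft_force: [-3.9, 4.4, 6.9]
opening: 16.0
```

```bash
python3 av.py; python3 arc.py
```

```text
32.2 p [616.76 128.27 199.08] sd [0.46 0.47 0.01] f [-4.97  3.3   6.78] tq [0.73 0.95 0.02] open 15.7 J [ 0.08  0.51 -0.44  1.64  0.24  1.05  0.38]
axis [-0.5138  0.4811  0.7103]
r 146.54536316895872 ang -44.16818576342732
```

Emit:
{"name": "carry_out", "arguments": {
  "rows": [
    [0, 0, 0.1, 0.11, -1.457, 0, 1.0],
    [0, 0, 0.1, 0.11, -1.457, 0, 1.0],
    [0, 0, 0.1, 0.073, -1.457, 0, 1.0],
    [0, 0, 0.1, 0.073, -1.457, 0, 1.0],
    [0, 0, 0.1, 0.073, -1.457, 0, 1.0],
    [0, 0, 0.1, 0.073, -1.457, 0, 1.0],
    [0, 0, 0.1, 0.073, -1.457, 0, 1.0],
    [0, 0, 0, 0, 0, 0, 1.0]
  ]
}}

```text
clock: 33.25
eef_pos: [527.5, 85.0, 199.1]
eef_rot: [0.663, 0.748, -0.0, -0.002]
ft_force: [-1.4, 6.5, 3.0]
opening: 16.2
```

```bash
python3 av.py; python3 arc.py
```

```text
33.5 p [528.08  85.12 199.07] sd [0.14 0.02 0.01] f [-2.25  6.56  4.08] tq [1.36 0.34 0.1 ] open 15.6 J [ 0.06  0.33 -0.32  1.88  0.12  0.95 -0.19]
axis [-0.0833  0.6998  0.7094]
r 146.65279309750824 ang -83.72857469497231
```

Emit:
{"name": "carry_out", "arguments": {
  "rows": [
    [0, 0, 0.03, 0.05, -0.437, 0, 1.0],
    [0, 0, 0.03, 0.007, -0.437, 0, 1.0],
    [0, 0, 0.03, 0.007, -0.437, 0, 1.0],
    [0, 0, 0.03, 0.007, -0.437, 0, 1.0],
    [0, 0, 0.03, 0.007, -0.437, 0, 1.0],
    [0, 0, 0.03, 0.007, -0.437, 0, 1.0],
    [0, 0, 0, 0, 0, 0, 1.0],
    [0, 0, 0, 0, 0, 0, 1.0]
  ]
}}

```text
clock: 34.55
eef_pos: [502.3, 84.7, 199.1]
eef_rot: [0.727, 0.686, -0.0, -0.002]
ft_force: [-0.8, 6.5, 3.1]
opening: 16.0
```

```bash
python3 av.py; python3 arc.py
```

```text
34.8 p [502.32  84.61 199.06] sd [0.01 0.01 0.01] f [-1.39  6.65  2.76] tq [1.42 0.15 0.13] open 15.7 J [ 0.04  0.28 -0.3   1.94  0.1   0.93 -0.37]
axis [0.0434 0.7039 0.7089]
r 146.5881232439141 ang -93.85629718903108
```

Emit:
{"name": "carry_out", "arguments": {
  "rows": [
    [0, 0, 0.01, 0.04, -0.15, 0, 1.0],
    [0, 0, 0.01, 0, -0.15, 0, 1.0],
    [0, 0, 0.01, 0, -0.15, 0, 1.0],
    [0, 0, 0.01, 0, -0.15, 0, 1.0],
    [0, 0, 0.01, 0, -0.15, 0, 1.0],
    [0, 0, 0, 0, 0, 0, 1.0],
    [0, 0, 0, 0, 0, 0, 1.0],
    [0, 0, 0, 0, 0, 0, 1.0]
  ]
}}

```text
clock: 35.85
eef_pos: [496.1, 85.2, 199.1]
eef_rot: [0.744, 0.668, 0.001, -0.001]
ft_force: [3.4, 5.4, -0.7]
opening: 16.1
```

```bash
python3 av.py; python3 arc.py
```

```text
36.1 p [496.14  85.2  199.1 ] sd [0.01 0.01 0.01] f [ 3.35  5.72 -0.83] tq [ 1.27 -0.7   0.22] open 15.9 J [ 0.03  0.27 -0.29  1.96  0.09  0.93 -0.42]
axis [0.0771 0.701  0.709 ]
r 146.57433820841143 ang -96.26954590325509
```

Emit:
{"name": "carry_out", "arguments": {
  "rows": [
    [0, 0, 0, 0, -0.15, 0, 1.0],
    [0, 0, 0, 0, -0.15, 0, 1.0],
    [0, 0, 0, 0, 0, 0, 1.0],
    [0, 0, 0, 0, 0, 0, 1.0],
    [0, 0, 0, 0, 0, 0, 1.0],
    [0, 0, 0, 0, 0, 0, 1.0],
    [0, 0, 0, 0, 0, 0, 1.0],
    [0, 0, 0, 0, 0, 0, 1.0]
  ]
}}

```text
clock: 37.15
eef_pos: [496.0, 85.2, 199.2]
eef_rot: [0.745, 0.667, 0.003, 0.0]
ft_force: [11.9, 5.2, -10.1]
opening: 15.7
```

```bash
python3 av.py; python3 arc.py
```

```text
37.4 p [496.03  85.24 199.19] sd [0.01 0.02 0.01] f [12.31  5.95 -9.75] tq [ 1.2  -2.53  0.23] open 15.9 J [ 0.03  0.27 -0.29  1.96  0.09  0.92 -0.42]
axis [0.0737 0.7005 0.7099]
r 146.58644081393902 ang -96.33202625345663
```

Emit:
{"name": "carry_out", "arguments": {
  "rows": [
    [0, 0, 0, 0, 0.15, 0, 1.0],
    [0, 0, 0, 0, 0.15, 0, 2],
    [0, 0, 0, 0, 0, 0, 4],
    [0, 0, 0, 0, 0, 0, 5],
    [0, 0, 0, 0, 0, -1, 5],
    [0, 0, 0, 0, 0, -2, 5],
    [0, 0, 0, 0, 0, -3, 5],
    [0, 0, 0, 0, 0, -3, 6.2]
  ]
}}

```text
clock: 38.45
eef_pos: [495.4, 82.9, 290.5]
eef_rot: [0.745, 0.667, -0.001, -0.001]
ft_force: [0.1, -0.0, -0.2]
opening: 61.7
```

```bash
python3 - <<'E'
from h import *
exec(open('st.py').read())
R0=R.from_euler('z',126,degrees=True).as_matrix(); y=R0@[1,0,0]
plan([503,145.3,270],axes(np.cross(y,[0,0,-1]),y),14,6.2)
E
```

```text
38.45 [495.42  82.86 290.46] force [ 0.09 -0.04 -0.23] open 61.7 J [ 0.05  0.17 -0.3   1.86  0.05  1.13 -0.38]
[[-0.0, -0.0, -0.165, 0.45, 0.01, 0.15, 6.2], [-0.0, -0.0, -0.165, 0.44, 0.07, 0.14, 6.2], [-0.0, -0.001, -0.165, 0.42, 0.16, 0.15, 6.2], [-0.001, -0.0, -0.165, 0.4, 0.22, 0.14, 6.2], [0.0, -0.0, -0.164, 0.35, 0.27, 0.15, 6.2], [0.0, -0.0, -0.165, 0.3, 0.34, 0.14, 6.2], [-0.0, -0.001, -0.165, 0.24, 0.38, 0.15, 6.2], [-0.0, 0.0, -0.165, 0.18, 0.41, 0.15, 6.2]]
[[-0.0, -0.0, -0.165, 0.11, 0.44, 0.14, 6.2], [-0.001, -0.0, -0.165, 0.03, 0.45, 0.15, 6.2], [0.0, -0.001, -0.165, -0.04, 0.44, 0.14, 6.2], [0.0, 0.0, -0.165, -0.11, 0.44, 0.15, 6.2], [-0.0, 0.0, -0.165, -0.18, 0.41, 0.14, 6.2], [-0.0, -0.0, -0.164, -0.25, 0.37, 0.15, 6.2]]
max [1.00e-03 1.00e-03 1.65e-01 4.50e-01 4.50e-01 1.50e-01 6.20e+00]
```

Emit:
{"name": "carry_out", "arguments": {
  "rows": [
    [0, 0, -0.165, 0.45, 0, 0.15, 6.2],
    [0, 0, -0.165, 0.45, 0.05, 0.15, 6.2],
    [0, 0, -0.165, 0.4, 0.15, 0.15, 6.2],
    [0, 0, -0.165, 0.4, 0.2, 0.15, 6.2],
    [0, 0, -0.165, 0.35, 0.3, 0.15, 6.2],
    [0, 0, -0.165, 0.3, 0.35, 0.15, 6.2],
    [0, 0, -0.165, 0.25, 0.4, 0.15, 6.2],
    [0, 0, -0.165, 0.2, 0.4, 0.15, 6.2]
  ]
}}

```text
clock: 39.45
eef_pos: [499.5, 118.9, 277.6]
eef_rot: [0.176, 0.984, -0.0, -0.001]
ft_force: [-0.3, 0.7, 0.9]
opening: 62.0
```

Emit:
{"name": "carry_out", "arguments": {
  "rows": [
    [0, 0, -0.165, 0.1, 0.45, 0.15, 6.2],
    [0, 0, -0.165, 0.05, 0.45, 0.15, 6.2],
    [0, 0, -0.165, -0.05, 0.45, 0.15, 6.2],
    [0, 0, -0.165, -0.1, 0.45, 0.15, 6.2],
    [0, 0, -0.165, -0.2, 0.4, 0.15, 6.2],
    [0, 0, -0.165, -0.25, 0.35, 0.15, 6.2],
    [0, 0, 0, 0, 0, 0, 6.2],
    [0, 0, 0, 0, 0, 0, 6.2]
  ]
}}

```text
clock: 40.45
eef_pos: [503.0, 145.3, 268.2]
eef_rot: [-0.308, 0.951, 0.0, -0.002]
ft_force: [0.3, 0.6, -0.3]
opening: 62.1
```

```bash
python3 av.py 503 145.3 203; python3 - <<'E'
from h import *
s,c=snap('wrist','w12.png')
m=cv2.inRange(c['frame'],(0,0,0),(50,50,50)); k,l,stt,ce=cv2.connectedComponentsWithStats(m); print('pred knob top centre',proj(c,[503,145.3,223],s),'TCP axis',proj(c,s['eef_pos']+[0,0,-47],s),'peg',proj(c,[496.1,85.2,215],s))
for i in range(1,k):
    if stt[i,4]>100: print(stt[i],ce[i])
E
```

```text
40.7 p [502.93 145.41 268.06] sd [0.02 0.08 0.08] f [ 0.21 -0.04 -0.24] tq [-0.   -0.01 -0.02] open 62.2 J [ 0.19  0.27 -0.62  1.83  0.17  1.1   1.71]
axis [-0.5695 -0.4156  0.7092]
to target, tool cm [-0.018 -0.023  6.506]
pred knob top centre [327.0618548  277.11316958] TCP axis [327.7298316  275.44502162] peg [228.87763567 187.01049678]
[ 214   15  170  139 7304] [288.71878423  89.13732202]
[ 196  161   64   47 1709] [233.01521358 182.187244  ]
[ 277  213   99  107 4855] [326.62183316 264.03995881]
[    0   307   640   173 42587] [331.04912297 428.17402024]
[195 321  20  16 172] [204.65697674 329.23837209]
[442 321  20  16 171] [451.21052632 329.13450292]
```

Emit:
{"name": "carry_out", "arguments": {
  "rows": [
    [0, 0, 0, 0, -0.05, 1.5, 6.2],
    [0, 0, 0, 0, 0, 1.5, 6.2],
    [0, 0, 0, 0, 0, 1.5, 6.2],
    [0, 0, 0, 0, 0, 1.2, 6.2],
    [0, 0, 0, 0, 0, 0.8, 6.2],
    [0, 0, 0, 0, 0, 0, 6.0],
    [0, 0, 0, 0, 0, 0, 5],
    [0, 0, 0, 0, 0, 0, 4]
  ],
  "force": 60
}}

```text
clock: 41.8
eef_pos: [503.6, 145.3, 203.8]
eef_rot: [-0.31, 0.951, 0.0, -0.001]
ft_force: [1.0, -1.3, 2.6]
opening: 46.6
```

```bash
python3 av.py 503 145.3 203
```

```text
42.05 p [503.62 145.29 203.69] sd [0.01 0.01 0.02] f [-0.13 -1.04  4.95] tq [-0.17  0.1   0.06] open 46.4 J [ 0.16  0.34 -0.6   1.9   0.23  0.97  1.66]
axis [-0.5702 -0.4163  0.7082]
to target, tool cm [0.049 0.037 0.069]
```

Emit:
{"name": "carry_out", "arguments": {
  "rows": [
    [0, 0, 0.17, 0, 0, 0.042, 4],
    [0, 0, 0.17, 0, 0, 0.042, 4],
    [0, 0, 0.17, 0, 0, 0.042, 4],
    [0, 0, 0.17, 0, 0, 0.042, 4],
    [0, 0, 0.17, 0, 0, 0.042, 4],
    [0, 0, 0.17, 0, 0, 0.042, 4],
    [0, 0, 0.17, 0, 0, 0.042, 4],
    [0, 0, 0.17, 0, 0, 0.042, 4]
  ]
}}

```text
clock: 43.1
eef_pos: [503.7, 144.4, 200.3]
eef_rot: [0.36, 0.933, -0.001, -0.001]
ft_force: [-0.8, -3.5, 7.1]
opening: 46.3
```

Emit:
{"name": "carry_out", "arguments": {
  "rows": [
    [0, 0, 0.17, 0, 0, 0.042, 4],
    [0, 0, 0.17, 0, 0, 0.042, 4],
    [0, 0, 0.17, 0, 0, 0.042, 4],
    [0, 0, 0.17, 0, 0, 0.042, 4],
    [0, 0, 0.17, 0, 0, 0.042, 4],
    [0, 0, 0.17, 0, 0, 0.042, 4],
    [0, 0, 0, 0, 0, 0, 4],
    [0, 0, 0, 0, 0, 0, 4]
  ]
}}

```text
clock: 44.1
eef_pos: [503.2, 144.1, 197.8]
eef_rot: [0.768, 0.641, -0.002, -0.0]
ft_force: [-1.9, -3.4, 6.9]
opening: 46.4
```

```bash
cat > ang.py <<'E'
from h import *
s=observe(); y=R.from_quat(s['eef_rot']).as_matrix()[:,1]; print('yaw y',np.arctan2(y[1],y[0]).round(3),'tqz',s['torque'].round(3))
E
python3 av.py; python3 ang.py
```

```text
44.35 p [503.16 144.07 197.81] sd [0.01 0.01 0.01] f [-2.64 -3.29  8.03] tq [-0.79  0.4  -0.11] open 46.5 J [-0.19  0.3  -0.17  1.91  0.06  0.94 -0.57]
axis [0.129  0.6967 0.7057]
yaw y -0.18 tqz [-0.815  0.421 -0.084]
```

Emit:
{"name": "carry_out", "arguments": {
  "rows": [
    [0, 0, 0, 0, 0, 0, 4],
    [0, 0, 0.1, 0, 0, 0.025, 4],
    [0, 0, 0.1, 0, 0, 0.025, 4],
    [0, 0, 0.1, 0, 0, 0.025, 4],
    [0, 0, 0.1, 0, 0, 0.025, 4],
    [0, 0, 0.1, 0, 0, 0.025, 4],
    [0, 0, 0.1, 0, 0, 0.025, 4],
    [0, 0, 0.1, 0, 0, 0.025, 4]
  ],
  "force": 115
}}

```text
clock: 45.4
eef_pos: [502.9, 144.2, 196.5]
eef_rot: [0.941, 0.337, -0.002, 0.0]
ft_force: [-5.1, -3.9, 12.1]
opening: 45.7
```

```bash
python3 av.py; python3 ang.py
```

```text
45.65 p [502.85 144.22 196.46] sd [0.01 0.02 0.01] f [-4.38 -3.91 12.11] tq [-0.89  0.85 -0.06] open 45.3 J [-0.29  0.3  -0.05  1.92  0.02  0.93 -1.23]
axis [0.5475 0.4515 0.7046]
yaw y -0.88 tqz [-0.919  0.86  -0.074]
```

Emit:
{"name": "carry_out", "arguments": {
  "rows": [
    [0, 0, 0.07, 0, 0, 0.017, 4],
    [0, 0, 0.07, 0, 0, 0.017, 4],
    [0, 0, 0.07, 0, 0, 0.017, 4],
    [0, 0, 0.07, 0, 0, 0.017, 4],
    [0, 0, 0.07, 0, 0, 0.017, 4],
    [0, 0, 0.07, 0, 0, 0.017, 4],
    [0, 0, 0, 0, 0, 0, 4],
    [0, 0, 0, 0, 0, 0, 4]
  ]
}}

```text
clock: 46.7
eef_pos: [506.6, 145.7, 196.5]
eef_rot: [0.991, 0.135, 0.002, -0.0]
ft_force: [4.9, -0.2, 7.3]
opening: 45.0
```

```bash
python3 av.py; python3 ang.py
```

```text
46.95 p [506.57 145.73 196.53] sd [0.02 0.01 0.01] f [ 5.57 -0.48  7.79] tq [-0.29 -0.67 -0.03] open 45.0 J [-0.35  0.3   0.02  1.92 -0.01  0.92 -1.62]
axis [0.6783 0.1881 0.7103]
yaw y -1.3 tqz [-0.179 -0.594 -0.078]
```

Emit:
{"name": "carry_out", "arguments": {
  "rows": [
    [0, 0, 0, 0, 0, 0, 5],
    [0, 0, 0, 0, 0, 0, 6.2],
    [0, 0, 0, 0, 0, 0, 6.2],
    [0, 0, 0, 0, 0, 0, 6.2],
    [0, 0, 0, 0, 0, 0, 6.2],
    [0, 0, 0, 0, 0, 0, 6.2],
    [0, 0, 0, 0, 0, 0, 6.2],
    [0, 0, 0, 0, 0, 0, 6.2]
  ]
}}

```text
clock: 48.0
eef_pos: [502.9, 145.3, 194.2]
eef_rot: [0.991, 0.135, -0.002, -0.0]
ft_force: [-0.4, -0.1, -0.3]
opening: 62.2
```

```bash
python3 av.py 503.3 145 196; python3 ang.py; python3 - <<'E'
from h import *
s,c=snap('wrist','w13.png'); g=c['frame']
m=cv2.inRange(g,(0,0,0),(50,50,50)); k,l,stt,ce=cv2.connectedComponentsWithStats(m); print('pred knob top centre',proj(c,[503.3,145,214.5],s))
for i in range(1,k):
    if stt[i,4]>300: print(stt[i],ce[i])
_,d=snap('scene','s13.png')
z=lambda im,b: cv2.resize(im[b[1]:b[3],b[0]:b[2]][:,:,::-1],(400,400),interpolation=cv2.INTER_CUBIC)
cv2.imwrite('pics/v13.png',np.hstack([z(g,(80,0,560,480)),z(d['frame'],(190,150,290,250))]))
E
```

```text
48.25 p [502.92 145.22 194.21] sd [0.01 0.01 0.01] f [ 0.13  0.06 -0.1 ] tq [-0.04 -0.02 -0.01] open 61.6 J [-0.35  0.3   0.02  1.92 -0.01  0.93 -1.62]
axis [0.6836 0.1899 0.7047]
to target, tool cm [ 0.03   0.032 -0.179]
yaw y -1.299 tqz [-0.028  0.02   0.012]
pred knob top centre [330.71492779 370.16678177]
[  259   264   144   157 11990] [329.99357798 335.23402836]
[    0   307   640   173 43405] [335.4983988  425.92583804]
```

Emit:
{"name": "carry_out", "arguments": {
  "rows": [
    [0, 0, 0, 0.03, 0.03, -0.1, 5],
    [0, 0, 0, 0, 0, 0, 4],
    [0, 0, 0, 0, 0, 0, 4],
    [0, 0, 0, 0, 0, 0, 4],
    [0, 0, 0, 0, 0, 0, 4],
    [0, 0, 0.04, 0, 0, 0, 4],
    [0, 0, 0.04, 0, 0, 0, 4],
    [0, 0, 0, 0, 0, 0, 4]
  ],
  "force": 115
}}

```text
clock: 49.4
eef_pos: [503.5, 144.8, 195.8]
eef_rot: [0.995, 0.096, -0.001, 0.0]
ft_force: [-1.9, -0.9, 4.5]
opening: 45.4
```

```bash
python3 av.py; python3 ang.py
```

```text
49.65 p [503.47 144.86 195.79] sd [0.01 0.02 0.01] f [-1.74 -1.21  5.9 ] tq [-0.23  0.41 -0.05] open 45.0 J [-0.36  0.3   0.04  1.92 -0.01  0.93 -1.7 ]
axis [0.6962 0.1352 0.705 ]
yaw y -1.379 tqz [-0.307  0.454  0.007]
```

View pics/v13.png

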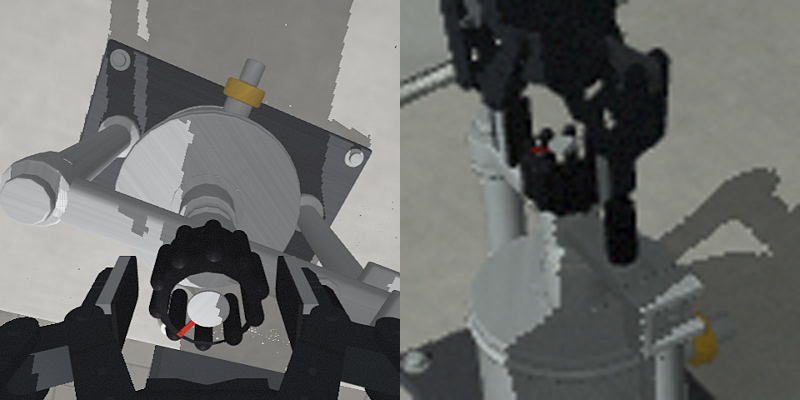

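```bash
cat > red.py <<'E'
from h import *
def red(im,c,s,z):
    m=((im[:,:,0].astype(int)-im[:,:,1]>60)&(im[:,:,0].astype(int)-im[:,:,2]>60)).astype(np.uint8)
    k,l,st,ce=cv2.connectedComponentsWithStats(m); out=[]
    for i in range(1,k):
        if st[i,4]<8: continue
        v,u=np.nonzero(l==i); P=np.array([onz(c,(a_,b_),z,s)[:2] for a_,b_ in zip(u,v)]); mu=P.mean(0)
        d=mu-[503.2,144.8]
        if np.hypot(*d)>40: continue
        w,V=np.linalg.eigh(np.cov((P-mu).T)); ax=V[:,1]*np.sign(V[:,1]@d)
        print('n',st[i,4],'centroid',mu.round(1),'radial ang',np.arctan2(d[1],d[0]).round(2),'line ang',np.arctan2(ax[1],ax[0]).round(2),'len',np.sqrt(w).round(1))
c=read_camera('wrist')
L=lambda f: cv2.imread('pics/'+f)[:,:,::-1]
print('before'); red(L('w12.png'),c,dict(eef_pos=np.array([502.93,145.41,268.06]),eef_rot=np.array([-.31,.951,0,-.002])),223)
print('w13'); red(L('w13.png'),c,dict(eef_pos=np.array([502.92,145.22,194.21]),eef_rot=np.array([.991,.135,-.002,0])),214)
s,c=snap('wrist','w14.png'); print('now'); red(c['frame'],c,s,214)
E
python3 red.py
```

```text
before
n 93 centroid [512.9 136.4] radial ang -0.71 line ang -0.55 len [0.7 2.8]
w13
n 172 centroid [491.3 151.4] radial ang 2.64 line ang 2.68 len [0.7 2.7]
now
n 166 centroid [492.1 152.2] radial ang 2.55 line ang 2.59 len [0.7 2.7]
```

Emit:
{"name": "carry_out", "arguments": {
  "rows": [
    [0, 0, 0.05, 0, 0, 0.012, 4],
    [0, 0, 0.05, 0, 0, 0.012, 4],
    [0, 0, 0.05, 0, 0, 0.012, 4],
    [0, 0, 0.05, 0, 0, 0.012, 4],
    [0, 0, 0, 0, 0, 0, 4],
    [0, 0, 0, 0, 0, 0, 4],
    [0, 0, 0, 0, 0, 0, 4],
    [0, 0, 0, 0, 0, 0, 4]
  ],
  "force": 120
}}

```text
clock: 50.8
eef_pos: [503.4, 144.9, 195.5]
eef_rot: [1.0, 0.002, -0.001, 0.002]
ft_force: [-2.1, -4.4, 7.8]
opening: 45.0
```

```bash
python3 av.py; python3 ang.py; python3 red.py | tail -1
```

```text
51.05 p [503.39 144.91 195.55] sd [0.01 0.01 0.01] f [-1.95 -4.02  8.05] tq [-0.82  0.52  3.51] open 45.2 J [-0.39  0.3   0.07  1.92 -0.02  0.93 -1.88]
axis [0.7087 0.0047 0.7055]
yaw y -1.568 tqz [-0.765  0.475  3.509]
n 161 centroid [492.8 153.6] radial ang 2.44 line ang 2.5 len [0.7 2.6]
```

Emit:
{"name": "carry_out", "arguments": {
  "rows": [
    [0, 0, 0.03, 0, 0, 0, 4],
    [0, 0, 0.03, 0, 0, 0, 4],
    [0, 0, 0, 0, 0, 0, 4],
    [0, 0, 0, 0, 0, 0, 4],
    [0, 0, 0, 0, 0, 0, 4],
    [0, 0, 0, 0, 0, 0, 4],
    [0, 0, 0, 0, 0, 0, 4],
    [0, 0, 0, 0, 0, 0, 4]
  ]
}}

```text
clock: 52.2
eef_pos: [503.3, 144.9, 195.5]
eef_rot: [1.0, -0.026, -0.001, 0.002]
ft_force: [-1.6, -4.0, 7.1]
opening: 44.9
```

```bash
python3 av.py; python3 ang.py; python3 red.py | tail -1
```

```text
52.45 p [503.36 144.93 195.5 ] sd [0.01 0.01 0.01] f [-1.59 -4.54  7.7 ] tq [-1.    0.45  4.73] open 45.3 J [-0.4   0.3   0.08  1.92 -0.02  0.93 -1.93]
axis [ 0.7075 -0.0342  0.7059]
yaw y -1.624 tqz [-1.017  0.462  4.791]
n 162 centroid [493. 154.] radial ang 2.41 line ang 2.47 len [0.7 2.6]
```

Emit:
{"name": "carry_out", "arguments": {
  "rows": [
    [0, 0, -0.04, 0, 0, 0, 4],
    [0, 0, -0.04, 0, 0, 0, 4],
    [0, 0, 0, 0, 0, 0, 5],
    [0, 0, 0, 0, 0, 0, 5.8],
    [0, 0, 0, 0, 0, 0, 5.8],
    [0, 0, 0, 0, 0, 0, 5.8],
    [0, 0, 0, 0, 0, -1.5, 5.8],
    [0, 0, 0, 0, 0, -2.5, 5.8]
  ]
}}

```text
clock: 53.6
eef_pos: [502.9, 144.9, 235.2]
eef_rot: [1.0, 0.006, -0.002, 0.0]
ft_force: [0.3, 0.1, 0.2]
opening: 57.9
```

Emit:
{"name": "carry_out", "arguments": {
  "rows": [
    [0, 0, 0, 0, 0, -2, 5.8],
    [0, 0, 0, 0, 0, -1.5, 5.8],
    [0, 0, 0, 0, 0, 0, 5.8],
    [0, 0, 0, 0, 0, 0, 5.8],
    [0, 0, 0, 0, 0, 0, 5.8],
    [0, 0, 0, 0, 0, 0, 5.8],
    [0, 0, 0, 0, 0, 0, 5.8],
    [0, 0, 0, 0, 0, 0, 5.8]
  ]
}}

```text
clock: 54.6
eef_pos: [503.5, 145.0, 269.6]
eef_rot: [1.0, 0.006, -0.002, 0.0]
ft_force: [0.1, 0.2, 0.0]
opening: 57.6
```

```bash
python3 av.py; sed -i "s/^s,c=snap.*/s,c=snap('wrist','w15.png'); print('now');/;" red.py; echo "red(c['frame'],c,s,214)" >> red.py; python3 red.py | tail -1; python3 - <<'E'
from h import *
s=observe();c=read_camera('wrist'); m=cv2.inRange(c['frame'],(0,0,0),(50,50,50)); k,l,stt,ce=cv2.connectedComponentsWithStats(m); print('peg pred',proj(c,[496.1,85.2,212],s))
for i in range(1,k):
    if stt[i,4]>300: print(stt[i],ce[i])
def knobw(f,P,q_): 
    im=cv2.imread('pics/'+f)
E
```

```text
54.85 p [503.53 145.04 269.69] sd [0.01 0.02 0.04] f [-0.47  0.02  0.14] tq [ 0.01 -0.   -0.02] open 58.0 J [-0.39  0.21  0.07  1.84 -0.02  1.09 -1.87]
axis [0.7095 0.0084 0.7047]
n 80 centroid [491.6 151.3] radial ang 2.63 line ang 2.71 len [0.7 2.7]
peg pred [448.06868501 286.32047327]
[206  87 115  27 591] [259.88155668  97.74788494]
[ 281  210   96  102 4625] [329.35372973 257.03135135]
[ 418  245   45   54 1581] [439.95509171 272.07590133]
[    0   306   640   174 43014] [336.73471428 425.84028456]
```

Emit:
{"name": "carry_out", "arguments": {
  "rows": [
    [0, 0, 0, 0, 0, 2, 5.8],
    [0, 0, 0, 0, 0, 2, 5.8],
    [0, 0, 0, 0, 0, 1.8, 5.8],
    [0, 0, 0, 0, 0, 1.0, 5.8],
    [0, 0, 0, 0, 0, 0.6, 5.8],
    [0, 0, 0, 0, 0, 0, 5.4],
    [0, 0, 0, 0, 0, 0, 4],
    [0, 0, 0, 0, 0, 0, 4]
  ],
  "force": 80
}}

```text
clock: 56.05
eef_pos: [503.7, 144.8, 196.6]
eef_rot: [1.0, 0.006, -0.001, 0.0]
ft_force: [-1.6, -2.2, 4.7]
opening: 46.1
```

Emit:
{"name": "carry_out", "arguments": {
  "rows": [
    [0, 0, 0, 0, 0, 0, 4],
    [0, 0, 0.04, 0, 0, 0.01, 4],
    [0, 0, 0.04, 0, 0, 0.01, 4],
    [0, 0, 0.04, 0, 0, 0.01, 4],
    [0, 0, 0.04, 0, 0, 0.01, 4],
    [0, 0, 0.04, 0, 0, 0, 4],
    [0, 0, 0, 0, 0, 0, 4],
    [0, 0, 0, 0, 0, 0, 4]
  ]
}}

```text
clock: 57.05
eef_pos: [503.6, 144.8, 196.2]
eef_rot: [0.996, -0.092, -0.001, 0.001]
ft_force: [-1.3, -3.3, 6.6]
opening: 46.0
```

```bash
python3 ang.py; python3 red.py | tail -1; python3 st.py
```

```text
yaw y -1.754 tqz [-0.619  0.493  1.73 ]
n 155 centroid [492.5 153.4] radial ang 2.46 line ang 2.55 len [0.7 2.6]
57.15 [503.62 144.8  196.25] force [-2.22 -3.3   6.57] open 45.8 J [-0.42  0.3   0.1   1.92 -0.04  0.93 -2.05]
```

Emit:
{"name": "carry_out", "arguments": {
  "rows": [
    [0, 0, 0, 0, 0, 0, 4.7],
    [0, 0, 0, 0, 0, 0, 4.9],
    [0, 0, 0, 0, 0, 0, 5.2],
    [0, 0, 0, 0, 0, 0, 5.8],
    [0, 0, 0, 0, 0, 0, 5.8],
    [0, 0, 0, 0, 0, 0, 5.8],
    [0, 0, 0, 0, 0, 0, 5.8],
    [0, 0, 0, 0, 0, 0, 5.8]
  ]
}}

```text
clock: 58.15
eef_pos: [503.3, 145.0, 195.3]
eef_rot: [0.996, -0.094, -0.002, 0.0]
ft_force: [-0.7, -0.4, -0.4]
opening: 57.8
```

```bash
python3 ang.py; python3 red.py | tail -1; python3 st.py
```

```text
yaw y -1.759 tqz [-0.019 -0.008  0.01 ]
n 157 centroid [492.2 153. ] radial ang 2.5 line ang 2.6 len [0.7 2.6]
58.25 [503.3  145.02 195.34] force [0.4  0.7  0.12] open 57.7 J [-0.42  0.3   0.1   1.92 -0.04  0.93 -2.06]
```

Emit:
{"name": "carry_out", "arguments": {
  "rows": [
    [0, 0, 0, 0, 0, -1, 5.8],
    [0, 0, 0, 0, 0, -2, 5.8],
    [0, 0, 0, 0, 0, -2.5, 5.8],
    [0, 0, 0, 0, 0, -2.5, 5.8],
    [0, 0, 0, 0, 0, -2, 5.8],
    [0, 0, 0, 0, 0, -1, 5.8],
    [0, 0, 0, 0, 0, 0, 5.8],
    [0, 0, 0, 0, 0, 0, 5.8]
  ]
}}

```text
clock: 59.25
eef_pos: [503.2, 144.9, 304.5]
eef_rot: [0.996, -0.094, -0.002, 0.001]
ft_force: [0.2, -0.3, 0.8]
opening: 57.8
```

```bash
python3 - <<'E'
from h import *
import runpy
runpy.run_path('red.py')
s=observe(); c=read_camera('wrist'); m=cv2.inRange(c['frame'],(0,0,0),(50,50,50)); k,l,stt,ce=cv2.connectedComponentsWithStats(m)
print('peg pred',proj(c,[496.1,85.2,205],s),s['eef_pos'])
for i in range(1,k):
    if 900<stt[i,4]<6000: print(stt[i],ce[i])
E
```

```text
before
n 93 centroid [513.5 136.2] radial ang -0.7 line ang -0.55 len [0.7 2.8]
w13
n 172 centroid [490.8 151.8] radial ang 2.63 line ang 2.68 len [0.7 2.7]
now
n 61 centroid [492.4 153. ] radial ang 2.49 line ang 2.59 len [0.7 2.6]
peg pred [431.3540741  235.35990386] [503.14267256 144.87489969 304.3686506 ]
[ 202  102  109   63 1869] [255.04761905 124.84430177]
[ 361  109   75   90 1256] [403.70780255 145.53105096]
[ 287  194   83   88 3284] [328.54049939 234.13915956]
[ 392  208   65   43 1225] [426.49061224 229.72897959]
```

```bash
python3 -c "
from rig import *
print(sign_off())"
```

```text
the job is handed in; nothing more can be done
None
```

The pot is closed and handed in, at about 60 s of the 72 s allowed. I took the lid out of the rack by its boss and set it boss-up in the mouth. I then swung the bar to its stop and screwed the knob down to its stop.

**What the checks showed**
- **Lid:** It went 8 mm past first contact onto a hard seat, holding at 11 N. After release, the overhead camera put its flange centre at (503.6, 145.0), level with a seated lid.
- **Bar:** It stopped firmly at about −96°, with the force on the arm rising from 3 to 12 N for 0.1 mm more travel. After release the peg was still within about 8 pixels of that place.
- **Knob:** It stopped hard, with the torque rising from about 0 to 3.5–4.8 N m. By its red mark it turned about 3.1 rad from where it started. It sprang back 0.05 rad when let go, then stayed put after the gripper lifted clear.

**What went wrong or disagreed**
- **Wrong approach angle:** The first approach over the pot ran into two joint limits, so I came in from another side.
- **Knob slip:** The fingers slipped about 0.4 rad on the knob during tightening. After the first time it reached the stop, I turned it back about 0.1 rad while letting go. I gripped it again and brought it back to the stop.
- **Knob angle not certain:** The knob's starting angle was never measured. That it reached 3.6 rad rests on the hard stop; the 3.1 rad turned agrees only if it started near 0.5, the top of its range.

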